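# Load, close and start the porcelain tumbler

## Task

Lay all the white knife rests from the ware board in the tumbler's bowl, leaving the blue glazed one and everything else where it is. Then set the cover down over the centre stud so that it lies flat on the rim, and only then spin its wing nut clockwise until it is snug. After that turn the speed knob until its white pointer stands at the green mark, and last push the power slide switch over to on.

Things in the scene. Friction and masses are not known exactly. Their poses are not given: they have to be found in the camera images.
- tumbler: Bench vibrating tumbler, fixed: grey housing 210 x 200 mm with an orange bowl; on its -x side (towards the robot) a control shelf 120 x 180 mm, top 60 mm above the table, front edge 230 mm from the origin; speed knob on its +y half, slide switch on its -y half. Origin at table level under the bowl's centre; z up; +y to the left seen from the robot.
- bowl_floor (a point): Centre of the bowl's inner floor, 60 mm above the table, axes as the tumbler's. Inner radius 96 mm, wall 6 mm, rim 50 mm above the floor. A fixed steel centre stud, 12 mm in diameter with a tapered tip, rises 75 mm from here (25 mm above the rim).
- rim_centre (a point): Point on the stud's axis at the height of the bowl's rim (110 mm above the table).
- cover: Round aluminium cover, diameter 216 mm, 6 mm thick, about 0.37 kg with its nut, loose on the table at the start. Origin: centre of the underside, z up. On top a dark hub, diameter 40 mm, 30 mm high, its centre hole (diameter 16 mm, open below) goes over the stud. A captive brass wing nut above the hub serves as carrying handle. Seated, it lies on the rim by its weight; its yaw does not matter.
- wing_nut (a joint): Turn of the captive wing nut in the cover, rad: 0 fully backed off, grows clockwise seen from above, stops hard at 6.3 (snug: collar down on the hub). It sinks 1.6 mm per rad. Friction about 0.05 N m; it stays where it is left and carries the cover without turning.
- wing_grip (a point): Point on the nut's axis, 4 mm below the top of its wings, moving with the nut. The wings are one upright bar, 56 mm long along this point's x, 10 mm thick along its y, standing 26 mm high on a round collar 28 mm in diameter whose top is 22 mm below this point. With the nut backed off this point is 70 mm above the cover's underside.
- speed_knob (a joint): Speed knob, rad, grows clockwise seen from above, 0 to 4.5; stays where it is left (friction 0.04 N m).
- knob_grip (a point): Point on the knob's axis, 10 mm below its top and 34 mm above the shelf. The knob is an upright bar 48 mm long along this point's x, 14 mm thick along its y, on a disc of radius 26 mm whose top is 22 mm below this point. White pointer line towards this point's -x.
- knob_pointer (a point): Point 34 mm out from the knob's axis in the pointer's direction (the point's -x).
- green_mark (a point): The green mark on the aluminium scale ring around the knob, 34 mm out from the same axis. It is in another place on each start, 1.2 to 2.8 rad clockwise of the zero of the knob, and stays there.
- power_slide (a joint): Power slide switch, m: 0 off (red dot), 0.014 on (green dot), along the tumbler's +y. A detent holds it at either end: about 4 N to push it off; past the middle it goes to the other end and stays.
- slide_ridge (a point): Top centre of the switch's small red ridge: 18 mm long along x of the tumbler, 5 mm thick along y, 8 mm high above the shelf. Push it sideways from its -y side.
- ware_board: Plywood ware board 220 x 200 x 12 mm, fixed on the table; origin under its centre. It and the cover change sides of the tumbler from start to start.
- glazed_rest: Dark blue glazed porcelain knife rest on the board, same shape as the white ones; it is finished and stays where it is.
- rib_spatula: Wooden spatula lying on the table, 160 mm long; leave alone.
- wood_rib: Dark wooden potter's rib, 100 x 50 x 8 mm, lying on the table; leave alone.
- slip_cup: Small brown cup, 72 mm in diameter, 70 mm high; leave alone.
- glaze_brush: Glaze brush lying on the table, 170 mm long; leave alone.
- rest_1: White unglazed porcelain knife rest: waist 18 mm wide and 16 mm high between two end blocks, 70 mm long overall along its x, 22 mm wide along y, 20 mm high, 50 g. Origin: centre of the underside as it lies on the board. Two to four white rests are there on a given start.
- rest_2: White unglazed porcelain knife rest: waist 18 mm wide and 16 mm high between two end blocks, 70 mm long overall along its x, 22 mm wide along y, 20 mm high, 50 g. Origin: centre of the underside as it lies on the board. Two to four white rests are there on a given start.
- rest_3: White unglazed porcelain knife rest: waist 18 mm wide and 16 mm high between two end blocks, 70 mm long overall along its x, 22 mm wide along y, 20 mm high, 50 g. Origin: centre of the underside as it lies on the board. Two to four white rests are there on a given start.
- rest_4: White unglazed porcelain knife rest: waist 18 mm wide and 16 mm high between two end blocks, 70 mm long overall along its x, 22 mm wide along y, 20 mm high, 50 g. Origin: centre of the underside as it lies on the board. Two to four white rests are there on a given start.
Not all that is in view belongs to the job. Leave any turquoise look-alike of the rest_1 alone. What is shaped like the cover but purple is not meant.

How it is judged:
On the way, in this order (a step that is already met when the one before it is completed fails the run):
1. all the white rests lie in the bowl, released (horizontal distance between each of rest_1, rest_2, rest_3, rest_4 and bowl_floor below 0.09 m and z of rest_1 in the frame of bowl_floor between -0.01 and 0.045 m and z of rest_2 in the frame of bowl_floor between -0.01 and 0.045 m and z of rest_3 in the frame of bowl_floor between -0.01 and 0.045 m and z of rest_4 in the frame of bowl_floor between -0.01 and 0.045 m and linear speed of each of rest_1, rest_2, rest_3, rest_4 below 0.03 m/s and contact force between each of rest_1, rest_2, rest_3, rest_4 and the fingers below 0.3 N), for 0.2 s.
2. the cover sits over the stud, flat on the rim (horizontal distance between cover and rim_centre below 0.005 m and angle between cover's own z axis and vertical below 0.04 rad and z of cover in the frame of rim_centre below 0.004 m and horizontal distance between each of rest_1, rest_2, rest_3, rest_4 and bowl_floor below 0.09 m and z of rest_1 in the frame of bowl_floor between -0.01 and 0.045 m and z of rest_2 in the frame of bowl_floor between -0.01 and 0.045 m and z of rest_3 in the frame of bowl_floor between -0.01 and 0.045 m and z of rest_4 in the frame of bowl_floor between -0.01 and 0.045 m), for 0.2 s.
3. the wing nut is snug on the seated cover (value of joint wing_nut above 6.1 rad and horizontal distance between cover and rim_centre below 0.005 m and angle between cover's own z axis and vertical below 0.04 rad and z of cover in the frame of rim_centre below 0.004 m), for 0.2 s.
4. the speed pointer is at the green mark (horizontal distance between knob_pointer and green_mark below 0.0048 m), for 0.2 s.
5. the power slide is on (value of joint power_slide above 0.0115 m), for 0.2 s.
At the end, for the whole second after the job is handed in: All white rests in the bowl under the cover; cover within 5 mm of the stud axis, under 4 mm above the rim, tilt under 0.04 rad, at rest; nut past 6.1 of 6.3 rad; pointer within 4.8 mm (8 degrees) of the green mark; slide past 11.5 of 14 mm; blue rest moved under 40 mm (all of step 3 and horizontal distance between each of rest_1, rest_2, rest_3, rest_4 and bowl_floor below 0.09 m and z of rest_1 in the frame of bowl_floor between -0.01 and 0.045 m and z of rest_2 in the frame of bowl_floor between -0.01 and 0.045 m and z of rest_3 in the frame of bowl_floor between -0.01 and 0.045 m and z of rest_4 in the frame of bowl_floor between -0.01 and 0.045 m and horizontal distance between knob_pointer and green_mark below 0.0048 m and value of joint power_slide above 0.0115 m and linear speed of cover below 0.02 m/s and distance of glazed_rest from where it was at the start of the episode below 0.04 m); the robot touches nothing.
It fails at once if the blue glazed rest is moved off its place (over 50 mm) (distance of glazed_rest from where it was at the start of the episode above 0.05 m).
It fails at once if a bystander is pushed more than 40 mm (distance of any of rib_spatula, wood_rib, slip_cup, glaze_brush from where it was at the start of the episode above 0.04 m).
Of rest_1, rest_2, rest_3, rest_4 only 2 to 4 are there at a start; the rules pass over those that are not, and their reading is None.
At some moment in a run one of rest_1, rest_2, rest_3, rest_4 may be knocked a few centimetres aside while the robot is not near it.
Once in a run the grip may slacken for a moment while it holds something.
It also fails if it takes over 210 s, if anything falls off the work surface, if the arm or the gripper's body presses on something with over 40 N, if the wrist force passes 120 N, or if a joint passes its speed limit or range.

## Robot

A 6-joint arm with a two-finger parallel gripper is mounted at the origin on the work surface. World frame = base frame: x ahead of the robot, y to its left, z up, the work surface at z = 0. Lengths are in m, angles in rad, forces in N, time in s.
With the tool pointing down it reaches from about 0.35 to 0.85 m from the base axis. Payload 8.1 kg.
Tool frame: the origin (TCP) lies between the finger pads; the fingertips stand 14 mm ahead of it and the grasp point (between the pads) lies 5 mm behind it; z points along the fingers, y is the direction in which the jaws open and shut (so a half turn about z gives the same grasp; the last joint's range is limited). The gripper opens to 85 mm and grips with 20 to 120 N. Pads are 22 mm wide; open, the fingers measure 114 mm over their backs; the gripper's body (76 mm by 85 mm) begins 54 mm behind the grasp point. The pads swing forward as they close: fully open they stand 13 mm farther back than shut.
Start: joints at [1.204, 0.13, 1.488, -0, 1.523, -0.085], TCP at [0.167, 0.576, 0.217] pointing down, gripper open.
Joint ranges: [-2.96, 2.96], [-0.89, 2.26], [0.02, 2.5], [-1.34, 4.48], [0, 2.73], [-2.66, 2.66]. Speed limits (rad/s): [2.39, 2.39, 2.79, 3.14, 3.14, 3.14].

## Interface

Orientations are given as a unit quaternion [w, x, y, z].
In Python, from bench import bot gives the robot as it stands.
- The arm moves only by the shell command python3 -m handwheel 'ROWS'. ROWS is a JSON object of lists of equal length, an entry for each row: "offset": the shift along the tool's x, y, z in m, a list of three; "roll": the turn about the tool's z in degrees; "grip": the finger opening in m, from 0 to 0.0854. A call has exactly 8 rows; each row is the pose to reach, as a shift and turn from the pose measured when the call began, along the tool's axes at that moment; what a row does not reach only later rows make up. A row lasts 1/8 s, in which the tool goes at most 62.5 mm and 10.7 degrees, less where a joint would pass 70% of its speed; a pose out of reach is approached as far as the arm can. A call with a gripper value outside its range is refused whole. The fingers move at their own pace and stop on an object; the grip force is fixed at half the most. Time passes only in rows, so rows that repeat a pose let the fingers close, or fill a call up. It gives the time, the measured TCP pose, the force and the opening at its end, in the units of the state.
- bot.sense(): the state, without advancing time (a new reading comes with each control period).
- bot.capture(name): name is "scene" or "top" or "wrist"; returns a dict with "frame" (400x640x3 uint8, blue, green, red), "fx", "fy", "cx", "cy" (pixels), "xyz" and "attitude" of the camera in the world; the wrist camera has in their place "T_tool_cam" (4x4, takes a point from camera to tool coordinates, whose origin is the TCP and whose axes are the flange's). Camera axes: x right, y down, z forward; pixel columns grow to the right and rows downward; lengths in m; the calibration is good to about 2 mm. A picture is of the moment at which its call begins: read the wrist's pose just before it. There is no depth.
- bot.close_job(): hands the job in, once; it reports no verdict.
The state is a dict: "time_s": time; "q": joint angles; "qd": joint speeds; "joint_efforts": joint torques, N m; "eef_pos": TCP position; "eef_rot": TCP orientation; "wrist_force": force on the tool from outside, world axes, zero at the start; "moment": the same for the moment, N m; "finger_gap": finger opening in m.
Only numpy, scipy, OpenCV 4.12 (cv2) and the standard library are available. Lean on these libraries where they do the work, as an engineer would, in place of code of your own. Each camera call takes 0.05 s, during which the arm holds its last target. There are 200 camera calls.

## Working session

There is one attempt and no reset: what is moved stays moved. The work goes in short steps, Python scripts to look and compute and a shell command to move; the robot and the scene stay as the last step left them, time stands still between calls to the robot, and variables do not carry over. Pictures are saved under pics/ and viewed, about 12 in all and at most 16, crops included, and the job is handed in when it is done.

```bash
mkdir -p pics; ls; python3 - <<'E'
from bench import bot
import cv2
print(bot.sense())
for n in("scene","top"):
    c=bot.capture(n);cv2.imwrite(f"pics/{n}0.png",c["frame"]);print(n,[c[k] for k in("fx","fy","cx","cy","xyz","attitude")])
c=bot.capture("wrist");cv2.imwrite("pics/wrist0.png",c["frame"]);print([c[k] for k in("fx","cx","cy","T_tool_cam")])
E
```

```text
pics
{'time_s': 0.0, 'q': array([ 1.20360346e+00,  1.31157122e-01,  1.48932377e+00,  4.04487834e-06,
        1.52298616e+00, -8.54197497e-02]), 'qd': array([-9.19605784e-05,  1.13173304e-03, -6.52390779e-05,  1.42403487e-04,
       -1.60238154e-03, -1.94321229e-03]), 'joint_efforts': array([-1.60912678e-04, -5.69431615e+01, -5.00527024e+01, -4.90338334e-04,
        1.52185414e-02,  2.67222669e-05]), 'eef_pos': array([0.16661136, 0.57578883, 0.21612244]), 'eef_rot': array([-2.12257580e-04,  1.40420980e-01,  9.90091445e-01, -9.12852179e-04]), 'wrist_force': array([-0.1613512 , -0.03637645, -0.69409836]), 'moment': array([ 0.03833289, -0.00878172, -0.0173763 ]), 'finger_gap': 0.08536623507571689}
scene [414.9195205049191, 414.9195205049191, 315.32742367300176, 198.37085887643713, array([0.88763116, 0.71785346, 0.86785627]), array([-0.10286671,  0.2313865 ,  0.8856045 , -0.38933713])]
top [486.96833547688044, 486.96833547688044, 314.2517436482747, 199.23360492971054, array([ 0.22699519, -0.0088884 ,  1.40146239]), array([-0.07201935,  0.70782402, -0.69922682,  0.06985854])]
[288.30147180783666, 322.0614142970593, 198.11521555420853, array([[-2.91420431e-04, -9.61568605e-01, -2.74564625e-01,
         7.00269149e-02],
       [ 9.99999957e-01, -2.74140315e-04, -1.01308386e-04,
         2.25583717e-04],
       [ 2.21457310e-05, -2.74564643e-01,  9.61568644e-01,
        -1.56370247e-01],
       [ 0.00000000e+00,  0.00000000e+00,  0.00000000e+00,
         1.00000000e+00]])]
```

View pics/top0.png

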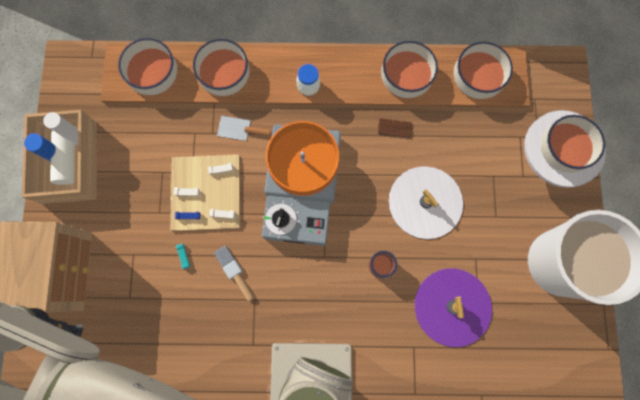

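View pics/scene0.png

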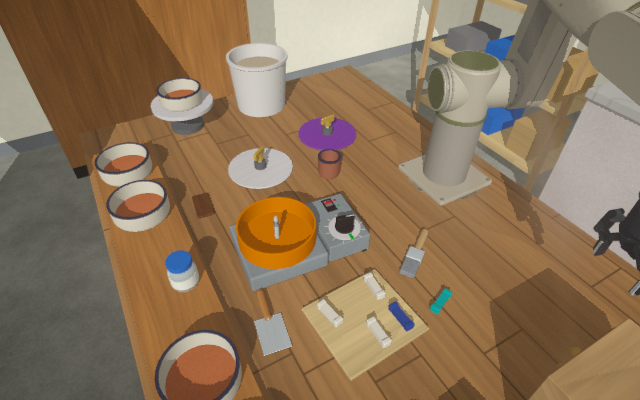

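Top view: bowl with stud (303,157), shelf with knob (281,219) and switch (315,223), board (207,192) with three white rests (221,169), (187,192), (222,214) and the blue one (188,216). Cover candidates: white/aluminium disc (427,202), which fits, and the purple decoy (453,307). The turquoise look-alike is at (183,256). Measuring next, with an enlarged crop to confirm.

```bash
cat > h.py <<'E'
from bench import bot
import cv2, numpy as np
from scipy.spatial.transform import Rotation as R
def rot(q): return R.from_quat([q[1],q[2],q[3],q[0]])
def cam(name):
    s=bot.sense(); c=bot.capture(name)
    if name=="wrist":
        T=np.eye(4);T[:3,:3]=rot(s["eef_rot"]).as_matrix();T[:3,3]=s["eef_pos"];T=T@c["T_tool_cam"]
        c["Rm"],c["o"]=T[:3,:3],T[:3,3]
    else: c["Rm"],c["o"]=rot(c["attitude"]).as_matrix(),np.array(c["xyz"])
    return c
def ray(c,u,v):
    d=c["Rm"]@np.array([(u-c["cx"])/c["fx"],(v-c["cy"])/c["fy"],1]);return d/np.linalg.norm(d)
def onz(c,u,v,z):
    d=ray(c,u,v);return c["o"]+d*(z-c["o"][2])/d[2]
def proj(c,p):
    q=c["Rm"].T@(np.array(p)-c["o"]);return c["cx"]+c["fx"]*q[0]/q[2],c["cy"]+c["fy"]*q[1]/q[2]
def tri(c1,p1,c2,p2):
    A=np.zeros((3,3));b=np.zeros(3)
    for c,p in((c1,p1),(c2,p2)):
        d=ray(c,*p);M=np.eye(3)-np.outer(d,d);A+=M;b+=M@c["o"]
    return np.linalg.solve(A,b)
def blobs(c,lo,hi,amin=40,amax=1e5,roi=None):
    m=cv2.inRange(cv2.cvtColor(c["frame"],cv2.COLOR_BGR2HSV),np.array(lo),np.array(hi))
    if roi: k=np.zeros_like(m);x0,y0,x1,y1=roi;k[y0:y1,x0:x1]=255;m&=k
    cs,_=cv2.findContours(m,cv2.RETR_EXTERNAL,cv2.CHAIN_APPROX_NONE)
    return [k for k in cs if amin<cv2.contourArea(k)<amax]
def plane_rect(c,k,z):
    P=np.array([onz(c,*p[0],z)[:2] for p in k]);(x,y),(w,h),a=cv2.minAreaRect((P*1000).astype(np.float32))
    if w<h: w,h,a=h,w,a+90
    return np.round([x/1000,y/1000,w,h,(a+90)%180-90],3)
def move_to(p,yaw=None):
    """offset in tool axes to reach world p; yaw = wanted world angle (deg) of the jaws' axis (tool y)"""
    s=bot.sense();r=rot(s["eef_rot"]);o=r.inv().apply(np.array(p)-s["eef_pos"])
    ty=r.apply([0,1,0]);ya=np.degrees(np.arctan2(ty[1],ty[0]));out=[np.round(o,4)]
    if yaw is not None: d=(ya-yaw+90)%180-90;out.append(round(d,1))
    return out,"q6",round(s["q"][5],2),"jawyaw",round(ya,1),"tilt",np.round(r.apply([0,0,1]),3)
E
python3 - <<'E'
from h import *
c=cam("top");s=cam("scene")
print("base",proj(c,(0,0,0)))
for n,lo,hi,z,roi in(("white",(0,0,150),(180,70,255),.03,(172,156,241,231)),("blue",(105,120,30),(130,255,255),.03,(170,200,205,225)),("cover",(0,0,150),(180,40,255),.006,(385,160,470,245)),("turq",(80,80,50),(100,255,255),.02,None),("orange",(5,200,150),(18,255,255),.11,(255,110,350,200)),):
    for k in blobs(c,lo,hi,30,roi=roi): print(n,cv2.boundingRect(k),plane_rect(c,k,z))
f=c["frame"][110:250,165:345];cv2.imwrite("pics/crop1.png",cv2.resize(f,None,fx=4.2,fy=4.2,interpolation=cv2.INTER_CUBIC))
E
```

```text
base (np.float64(310.8958247211653), np.float64(383.3552671808638))
white (209, 208, 27, 12) [ 0.462  0.261 75.224 26.416 85.185]
white (173, 187, 27, 10) [  0.525   0.367  75.797  26.584 -89.313]
white (207, 163, 27, 12) [  0.594   0.272  75.514  27.396 -79.975]
blue (176, 213, 23, 5) [  0.456   0.36   63.487  11.586 -89.307]
cover (389, 167, 74, 72) [  0.507  -0.328 213.956 211.288 -89.318]
turq (176, 244, 14, 25) [ 0.341  0.368 69.092 21.408 20.341]
orange (308, 143, 24, 25) [ 6.1500e-01 -1.6000e-02  6.8865e+01  6.3206e+01  8.5800e-01]
```

View pics/crop1.png

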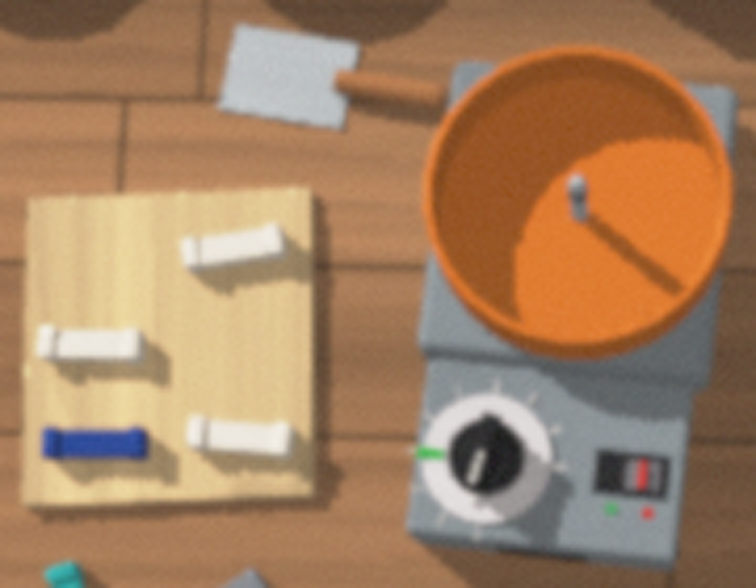

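Confirmed: three white rests and the blue one at lower left, and the green mark clockwise of the white pointer. I start with rest A at (0.462,0.261).

```bash
python3 - <<'E'
from h import *
c=cam("top");s=cam("scene")
print("stud tip",tri(c,(302.4,153.5),s,(276,217)), onz(c,302.4,153.5,.135))
ks=blobs(c,(3,120,80),(20,255,255),3000,roi=(262,118,345,196))
for k in ks: 
    P=np.array([onz(c,*p[0],.11)[:2] for p in cv2.convexHull(k)]);print("rim",cv2.minEnclosingCircle((P*1000).astype(np.float32)))
print(move_to((.462,.261,.15),-5))
E
```

```text
stud tip [0.61221096 0.03025337 0.13125327] [0.61089377 0.03025343 0.135     ]
rim ((623.593505859375, 39.0258903503418), 144.44308471679688)
([array([-0.3712, -0.2207,  0.067 ]), np.float64(78.9)], 'q6', np.float64(-0.09), 'jawyaw', np.float64(73.9), 'tilt', array([-0., -0., -1.]))
```

```bash
python3 -m handwheel '{"offset":[[-0.05,-0.03,0.0],[-0.1,-0.06,0.01],[-0.155,-0.09,0.02],[-0.21,-0.125,0.03],[-0.265,-0.16,0.04],[-0.32,-0.19,0.05],[-0.371,-0.22,0.06],[-0.371,-0.22,0.066]],"roll":[10,20,30,40,50,60,70,79],"grip":[0.05,0.05,0.05,0.05,0.05,0.05,0.05,0.05]}'; python3 - <<'E'
from h import *
c=cam("wrist");cv2.imwrite("pics/w1.png",c["frame"])
print(proj(c,(.462,.261,.03)))
for k in blobs(c,(0,0,150),(180,60,255),400): print(cv2.boundingRect(k),plane_rect(c,k,.03))
print(move_to((.462,.261,.029),-5))
E
```

```text
time_s: 1.35
eef_pos: [0.4643, 0.2583, 0.1506]
eef_rot: [0.001, 0.742, 0.671, -0.0]
wrist_force: [-0.7, 1.1, -0.4]
finger_gap: 0.0501
(np.float64(319.746432866469), np.float64(186.69167130116074))
(314, 163, 21, 55) [ 0.466  0.256 55.356 20.265 84.899]
(440, 123, 35, 73) [  0.599   0.274  72.338  23.482 -76.793]
(372, 34, 25, 68) [  0.529   0.361  54.864  20.052 -89.151]
([array([ 0.0021, -0.0013,  0.1206]), np.float64(-1.1)], 'q6', np.float64(0.52), 'jawyaw', np.float64(-6.1), 'tilt', array([-0.001, -0.002, -1.   ]))
```

View pics/w1.png

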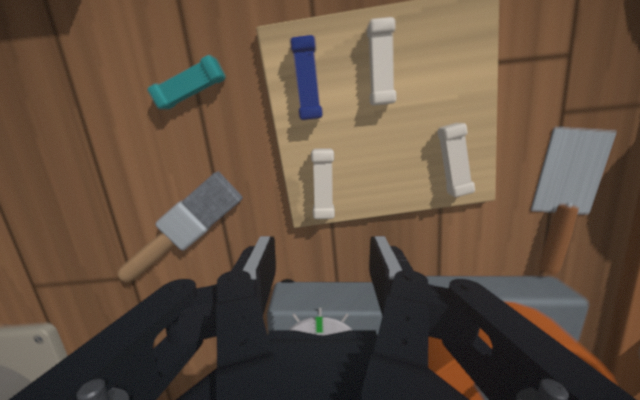

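Wrist view: the white rest lies at (322,184), where the projection predicted (320,187). The other two whites are at (383,60) and (457,160), blue at (307,78). Descending and gripping.

```bash
python3 -m handwheel '{"offset":[[0.003,-0.001,0.04],[0.003,-0.001,0.08],[0.003,-0.001,0.105],[0.003,-0.001,0.12],[0.003,-0.001,0.121],[0.003,-0.001,0.121],[0.003,-0.001,0.121],[0.003,-0.001,0.121]],"roll":[-1,-1,-1,-1,-1,-1,-1,-1],"grip":[0.05,0.05,0.05,0.05,0.05,0,0,0]}'
python3 -m handwheel '{"offset":[[0,0,0],[0,0,0],[0,0,-0.04],[0,0,-0.09],[0,0,-0.14],[0,0,-0.19],[0,0,-0.19],[0,0,-0.19]],"roll":[0,0,0,0,0,0,0,0],"grip":[0,0,0,0,0,0,0,0]}'; python3 - <<'E'
from h import *
print(move_to((.562,.03,.215),-5));print(move_to((.562,.03,.105)))
E
```

```text
time_s: 2.4
eef_pos: [0.463, 0.2621, 0.0295]
eef_rot: [0.0, 0.738, 0.675, -0.0]
wrist_force: [-0.1, -0.1, -0.3]
finger_gap: -0.0002
time_s: 3.4
eef_pos: [0.4629, 0.2622, 0.2192]
eef_rot: [0.0, 0.738, 0.675, -0.0]
wrist_force: [0.4, 0.0, -0.2]
finger_gap: -0.0003
([array([-0.2225,  0.1193,  0.0044]), np.float64(-0.1)], 'q6', np.float64(0.51), 'jawyaw', np.float64(-5.1), 'tilt', array([ 0.   , -0.001, -1.   ]))
([array([-0.2224,  0.1193,  0.1144])], 'q6', np.float64(0.51), 'jawyaw', np.float64(-5.1), 'tilt', array([ 0.   , -0.001, -1.   ]))
```

Gap is zero, so the grasp missed. Looking.

```bash
python3 - <<'E'
from h import *
c=cam("wrist");cv2.imwrite("pics/w2.png",c["frame"])
t=cam("top")
for k in blobs(t,(0,0,150),(180,70,255),30,roi=(165,150,245,235)): print(cv2.boundingRect(k),plane_rect(t,k,.03))
print(proj(c,(.462,.261,.03)))
for k in blobs(c,(0,0,110),(180,70,255),300): print(cv2.boundingRect(k),plane_rect(c,k,.03))
E
```

```text
(223, 210, 13, 10) [  0.459   0.24   34.534  26.073 -89.308]
(206, 163, 28, 12) [  0.594   0.274  78.034  27.396 -79.975]
(180, 150, 46, 85) [  0.526   0.321 283.709  33.797  23.904]
(165, 150, 14, 9) [  0.638   0.417  38.12   24.441 -85.786]
(np.float64(321.6664791708777), np.float64(176.35159301509762))
(605, 294, 35, 43) [ 8.7800e-01  2.8000e-02  8.6407e+01  3.7143e+01 -4.5194e+01]
(0, 293, 113, 78) [ 5.70000e-02  6.70000e-02  1.62276e+02  1.23359e+02 -4.80000e-02]
(381, 253, 159, 45) [ 6.37000e-01  1.20000e-01  2.11853e+02  5.53010e+01 -1.56290e+01]
(307, 234, 12, 38) [ 0.441  0.16  53.658 14.691 84.653]
(326, 233, 12, 37) [ 0.466  0.16  51.7   14.418 88.554]
(186, 173, 42, 56) [ 0.326  0.241 70.424 40.116 32.991]
(314, 145, 20, 59) [ 0.465  0.263 71.959 22.69  85.475]
(497, 129, 67, 72) [ 0.713  0.252 83.879 60.975 80.95 ]
(417, 125, 31, 61) [  0.596   0.274  72.753  27.284 -80.063]
(359, 42, 25, 70) [ 0.527  0.368 71.136 25.096 89.284]
```

View pics/w2.png

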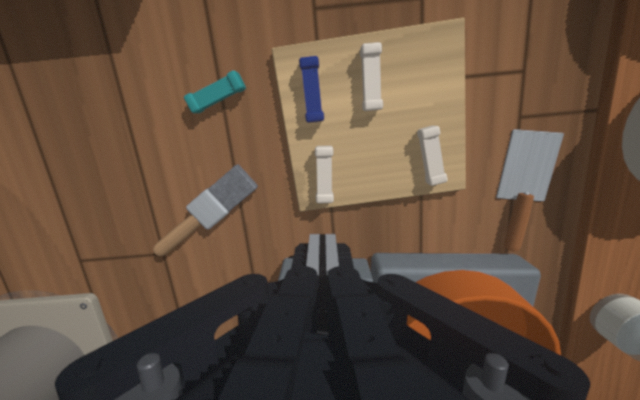

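```bash
python3 - <<'E'
from h import *
c=cam("wrist");s=bot.sense();r=rot(s["eef_rot"])
for d in(-.005,0,.014): print(d,proj(c,s["eef_pos"]+r.apply([0,0,d])))
print(s["q"],s["eef_pos"],r.as_matrix().round(3))
f=c["frame"];cv2.imwrite("pics/w3.png",cv2.resize(f[130:300,240:420],None,fx=3.5,fy=3.5))
E
```

```text
-0.005 (np.float64(322.5535827037795), np.float64(243.0690072949012))
0 (np.float64(322.53964524743816), np.float64(239.4619664135801))
0.014 (np.float64(322.50451291871593), np.float64(230.3696512268772))
[ 4.19652710e-01 -5.28737895e-02  1.67554365e+00 -8.55788908e-04
  1.52233768e+00  5.08846439e-01] [0.46206031 0.26186106 0.21757545] [[ 0.089  0.996 -0.003]
 [ 0.996 -0.089 -0.002]
 [-0.002 -0.003 -1.   ]]
```

View pics/w3.png

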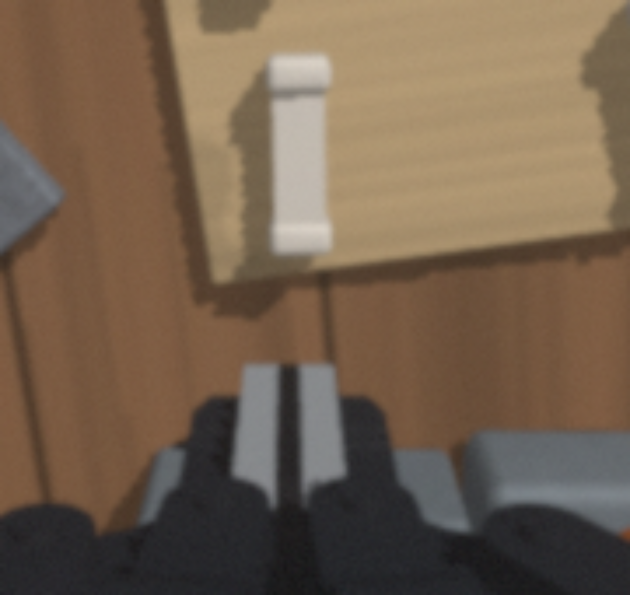

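```bash
python3 - <<'E'
from h import *
c=cam("wrist");t=cam("top");s=bot.sense();r=rot(s["eef_rot"])
for x in(0,.011):
  for d in(-.02,-.01,0,.007,.014): print(x,d,np.round(proj(c,s["eef_pos"]+r.apply([x,0.,d])),1))
tk=[k for k in blobs(t,(0,0,150),(180,70,255),100,roi=(200,160,240,180))]
wk=[k for k in blobs(c,(0,0,110),(180,70,255),500,roi=(400,115,460,195))]
m=lambda k:(lambda M:(M["m10"]/M["m00"],M["m01"]/M["m00"]))(cv2.moments(k))
print("rest far z",tri(t,m(tk[0]),c,m(wk[0])))
# board corner near robot/tumbler: wrist (301,210)? 
print(onz(c,301,210,.012), onz(c,301,210,0))
cv2.imwrite("pics/top2.png",cv2.resize(t["frame"][140:260,165:345],None,fx=4.2,fy=4.2))
E
```

```text
0 -0.02 [323.1 255.4]
0 -0.01 [323. 247.]
0 0 [323.  239.5]
0 0.007 [322.9 234.8]
0 0.014 [322.9 230.4]
0.011 -0.02 [323.1 235.8]
0.011 -0.01 [323.  228.5]
0.011 0 [323.  221.9]
0.011 0.007 [323.  217.8]
0.011 0.014 [322.9 214. ]
rest far z [0.59648869 0.27427241 0.02463914]
[0.42892375 0.21428626 0.012     ] [0.42761204 0.21038353 0.        ]
```

The pixel position suggests the fingertips stand farther back than stated. I'll check by gently probing an empty spot of the board with closed fingers.

```bash
python3 - <<'E'
from h import *
print(move_to((.53,.30,.03)))
E
python3 -m handwheel '{"offset":[[0.022,0.03,0.0],[0.044,0.064,0.03],[0.044,0.064,0.08],[0.044,0.064,0.13],[0.044,0.064,0.165],[0.044,0.064,0.187],[0.044,0.064,0.187],[0.044,0.064,0.187]],"roll":[0,0,0,0,0,0,0,0],"grip":[0,0,0,0,0,0,0,0]}'
python3 -m handwheel '{"offset":[[0,0,0.002],[0,0,0.004],[0,0,0.005],[0,0,0.006],[0,0,0.006],[0,0,0.006],[0,0,0.006],[0,0,0.006]],"roll":[0,0,0,0,0,0,0,0],"grip":[0,0,0,0,0,0,0,0]}'
```

```text
([array([0.0443, 0.0644, 0.1877])], 'q6', np.float64(0.51), 'jawyaw', np.float64(-5.1), 'tilt', array([-0.002, -0.002, -1.   ]))
time_s: 4.65
eef_pos: [0.53, 0.2999, 0.0315]
eef_rot: [0.0, 0.738, 0.675, -0.001]
wrist_force: [0.0, 0.3, -0.0]
finger_gap: 0.0001
time_s: 5.65
eef_pos: [0.53, 0.2999, 0.0255]
eef_rot: [0.0, 0.738, 0.675, -0.001]
wrist_force: [0.8, -0.7, 0.3]
finger_gap: -0.0002
```

```bash

python3 -m handwheel '{"offset":[[0,0,0.001],[0,0,0.002],[0,0,0.003],[0,0,0.004],[0,0,0.004],[0,0,0.004],[0,0,0.004],[0,0,0.004]],"roll":[0,0,0,0,0,0,0,0],"grip":[0,0,0,0,0,0,0,0]}'
python3 -m handwheel '{"offset":[[0,0,0.001],[0,0,0.002],[0,0,0.003],[0,0,0.004],[0,0,0.004],[0,0,0.004],[0,0,0.004],[0,0,0.004]],"roll":[0,0,0,0,0,0,0,0],"grip":[0,0,0,0,0,0,0,0]}'; python3 - <<'E'
from h import *
c=cam("wrist");cv2.imwrite("pics/w4.png",c["frame"])
E
```

```text
time_s: 6.65
eef_pos: [0.53, 0.3, 0.0216]
eef_rot: [0.0, 0.738, 0.675, -0.001]
wrist_force: [-1.2, -0.0, -0.8]
finger_gap: -0.0002
time_s: 7.65
eef_pos: [0.53, 0.2999, 0.0176]
eef_rot: [0.0, 0.738, 0.675, -0.001]
wrist_force: [-0.3, -0.5, 1.0]
finger_gap: 0.0002
```

View pics/w4.png

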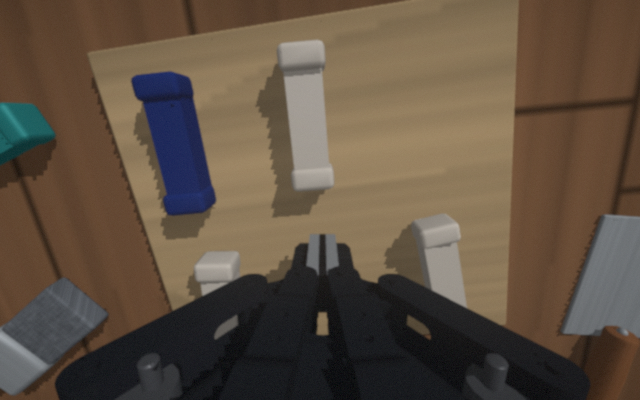

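Still well clear of the board (shadow offset). Continuing the probe.

```bash

for i in 1 2 3; do python3 -m handwheel '{"offset":[[0,0,0.001],[0,0,0.002],[0,0,0.003],[0,0,0.004],[0,0,0.005],[0,0,0.005],[0,0,0.005],[0,0,0.005]],"roll":[0,0,0,0,0,0,0,0],"grip":[0,0,0,0,0,0,0,0]}' | grep -E 'pos|force'; done
```

```text
eef_pos: [0.5301, 0.3, 0.0127]
wrist_force: [-0.2, -0.3, -0.2]
eef_pos: [0.5301, 0.3, 0.0078]
wrist_force: [-0.4, 0.4, -0.7]
eef_pos: [0.5302, 0.3, 0.0028]
wrist_force: [-0.5, 0.0, 0.2]
```

```bash

for i in 1 2 3; do python3 -m handwheel '{"offset":[[0,0,0.001],[0,0,0.002],[0,0,0.003],[0,0,0.003],[0,0,0.003],[0,0,0.003],[0,0,0.003],[0,0,0.003]],"roll":[0,0,0,0,0,0,0,0],"grip":[0,0,0,0,0,0,0,0]}' | grep -E 'pos|force'; done; python3 - <<'E'
from h import *
c=cam("wrist");cv2.imwrite("pics/w5.png",c["frame"])
E
```

```text
eef_pos: [0.5302, 0.3, -0.0001]
wrist_force: [0.2, 0.3, 0.8]
eef_pos: [0.5302, 0.3, -0.002]
wrist_force: [-5.9, -3.0, 10.1]
eef_pos: [0.5303, 0.3, -0.0021]
wrist_force: [-12.5, -7.5, 26.9]
```

View pics/w5.png

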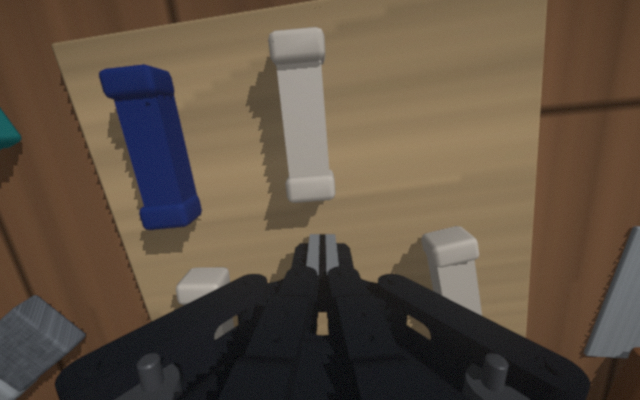

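Contact came at reported z = −0.002 on the board (0.012), so the real fingertips are 14 mm behind the reported TCP, not ahead of it. From now on tip z = eef z + 0.014. Retracting and gripping rest A at the right depth.

```bash

python3 -m handwheel '{"offset":[[0,0,-0.04],[0,0,-0.08],[0,0,-0.08],[0,0,-0.08],[0,0,-0.08],[0,0,-0.08],[0,0,-0.08],[0,0,-0.08]],"roll":[0,0,0,0,0,0,0,0],"grip":[0.05,0.05,0.05,0.05,0.05,0.05,0.05,0.05]}' ; python3 - <<'E'
from h import *
print(move_to((.4645,.262,.001),-5))
E
```

```text
time_s: 14.75
eef_pos: [0.5303, 0.3001, 0.0776]
eef_rot: [0.0, 0.738, 0.675, -0.001]
wrist_force: [0.6, -0.2, 0.2]
finger_gap: 0.0502
([array([-0.0437, -0.0621,  0.0768]), np.float64(-0.1)], 'q6', np.float64(0.52), 'jawyaw', np.float64(-5.1), 'tilt', array([-0.002, -0.002, -1.   ]))
```

```bash

python3 -m handwheel '{"offset":[[-0.022,-0.03,0],[-0.044,-0.062,0.0],[-0.044,-0.062,0.03],[-0.044,-0.062,0.06],[-0.044,-0.062,0.077],[-0.044,-0.062,0.077],[-0.044,-0.062,0.077],[-0.044,-0.062,0.077]],"roll":[0,0,0,0,0,0,0,0],"grip":[0.05,0.05,0.05,0.05,0.05,0.05,0,0]}'
python3 -m handwheel '{"offset":[[0,0,0],[0,0,0],[0,0,-0.04],[0,0,-0.09],[0,0,-0.14],[0,0,-0.19],[0,0,-0.19],[0,0,-0.19]],"roll":[0,0,0,0,0,0,0,0],"grip":[0,0,0,0,0,0,0,0]}'; python3 - <<'E'
from h import *
print(move_to((.562,.03,.19),-5));print(move_to((.562,.03,.075)))
E
```

```text
time_s: 15.75
eef_pos: [0.4659, 0.2623, 0.0024]
eef_rot: [0.001, 0.738, 0.675, -0.0]
wrist_force: [3.9, 2.9, 0.3]
finger_gap: 0.0162
time_s: 16.75
eef_pos: [0.4655, 0.2623, 0.192]
eef_rot: [0.001, 0.738, 0.675, -0.0]
wrist_force: [0.1, -0.1, -1.7]
finger_gap: 0.0165
([array([-0.2229,  0.1167,  0.0023]), np.float64(-0.1)], 'q6', np.float64(0.51), 'jawyaw', np.float64(-5.1), 'tilt', array([ 0.001, -0.001, -1.   ]))
([array([-0.2227,  0.1166,  0.1173])], 'q6', np.float64(0.51), 'jawyaw', np.float64(-5.1), 'tilt', array([ 0.001, -0.001, -1.   ]))
```

Held (gap 16.5 mm). Carrying it to the near side of the bowl.

```bash

python3 -m handwheel '{"offset":[[-0.05,0.025,0],[-0.1,0.05,0],[-0.15,0.08,0],[-0.2,0.11,0],[-0.222,0.1235,0.02],[-0.222,0.1235,0.06],[-0.222,0.1235,0.09],[-0.222,0.1235,0.12]],"roll":[0,0,0,0,0,0,0,0],"grip":[0,0,0,0,0,0,0,0]}'
python3 -m handwheel '{"offset":[[0,0,0],[0,0,0],[0,0,0],[0,0,0],[0,0,-0.02],[0,0,-0.06],[0,0,-0.1],[0,0,-0.13]],"roll":[0,0,0,0,0,0,0,0],"grip":[0,0,0.035,0.035,0.035,0.035,0.035,0.035]}'; python3 - <<'E'
from h import *
t=cam("top")
for k in blobs(t,(0,0,150),(180,70,255),30,roi=(172,150,241,235)): print(cv2.boundingRect(k),plane_rect(t,k,.03))
print(move_to((.525,.366,.12),0)); print(move_to((.596,.274,.12),10))
E
```

```text
time_s: 17.75
eef_pos: [0.5667, 0.03, 0.0685]
eef_rot: [-0.001, 0.738, 0.675, -0.002]
wrist_force: [0.4, 0.6, -0.8]
finger_gap: 0.0165
time_s: 18.75
eef_pos: [0.5691, 0.0301, 0.2034]
eef_rot: [0.001, 0.738, 0.675, 0.0]
wrist_force: [0.8, -0.2, -0.6]
finger_gap: 0.0347
(173, 187, 27, 10) [  0.525   0.367  75.202  26.584 -89.313]
(211, 153, 25, 12) [  0.625   0.265  71.956  25.715 -79.94 ]
([array([ 0.3306, -0.0763,  0.087 ]), np.float64(-5.1)], 'q6', np.float64(0.05), 'jawyaw', np.float64(-5.1), 'tilt', array([ 0.008, -0.001, -1.   ]))
([array([0.2453, 0.0026, 0.0877]), np.float64(-15.1)], 'q6', np.float64(0.05), 'jawyaw', np.float64(-5.1), 'tilt', array([ 0.008, -0.001, -1.   ]))
```

Rest released in the bowl. Rest C has meanwhile been knocked from (0.594,0.272) to (0.625,0.265), so I go there and re-measure.

```bash

python3 -m handwheel '{"offset":[[0.05,0.007,0],[0.1,0.014,0],[0.15,0.021,0.0],[0.2,0.028,0.03],[0.24,0.034,0.06],[0.24,0.034,0.085],[0.24,0.034,0.085],[0.24,0.034,0.085]],"roll":[-5,-10,-15,-15,-15,-15,-15,-15],"grip":[0.05,0.05,0.05,0.05,0.05,0.05,0.05,0.05]}'
python3 - <<'E'
from h import *
c=cam("wrist");print(proj(c,(.627,.266,.03)))
for k in blobs(c,(0,0,110),(180,70,255),500): print(cv2.boundingRect(k),plane_rect(c,k,.03))
cv2.imwrite("pics/w6.png",c["frame"])
print(move_to((.627,.266,.002),10))
E
```

```text
time_s: 19.8
eef_pos: [0.628, 0.2658, 0.1253]
eef_rot: [0.004, 0.644, 0.765, 0.003]
wrist_force: [-0.0, -1.0, -0.3]
finger_gap: 0.0501
(np.float64(320.2131920580109), np.float64(195.5390699043355))
(608, 336, 32, 64) [  0.994   0.122  94.596  33.54  -63.054]
(37, 294, 88, 65) [3.93000e-01 9.70000e-02 1.08501e+02 5.78120e+01 4.22900e+01]
(579, 292, 61, 37) [  0.945   0.199  82.919  35.299 -10.734]
(375, 174, 90, 100) [ 0.719  0.247 97.437 61.926 79.037]
(310, 155, 27, 77) [  0.629   0.267  71.222  22.886 -80.293]
(591, 144, 49, 21) [ 0.877  0.345 42.715 17.701 19.497]
(203, 1, 40, 101) [ 0.531  0.368 70.683 26.505 89.512]
([array([ 0.0007, -0.0027,  0.1238]), np.float64(-0.2)], 'q6', np.float64(0.16), 'jawyaw', np.float64(9.8), 'tilt', array([ 0.011, -0.   , -1.   ]))
```

View pics/w6.png

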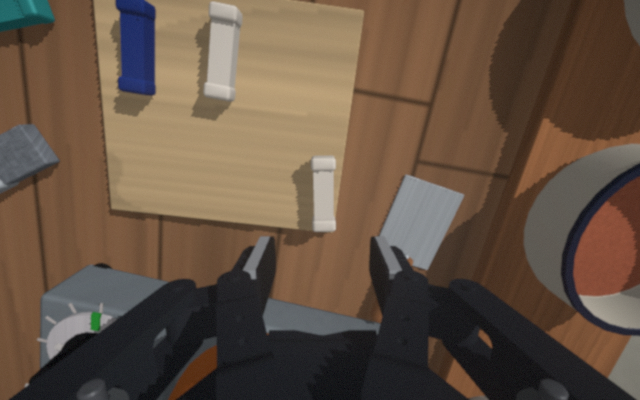

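Rest C is at (323,193), still flat on the board's edge; spatula blade to its right at (425,215). Gripping with a narrow opening.

```bash

python3 -m handwheel '{"offset":[[0.001,-0.001,0.04],[0.001,-0.001,0.08],[0.001,-0.001,0.11],[0.001,-0.001,0.123],[0.001,-0.001,0.123],[0.001,-0.001,0.123],[0.001,-0.001,0.123],[0.001,-0.001,0.123]],"roll":[0,0,0,0,0,0,0,0],"grip":[0.04,0.04,0.04,0.04,0.04,0.04,0,0]}'
python3 -m handwheel '{"offset":[[0,0,0],[0,0,0],[0,0,-0.04],[0,0,-0.09],[0,0,-0.14],[0,0,-0.19],[0,0,-0.19],[0,0,-0.19]],"roll":[0,0,0,0,0,0,0,0],"grip":[0,0,0,0,0,0,0,0]}'; python3 - <<'E'
from h import *
print(move_to((.655,.03,.19),-5));print(move_to((.655,.03,.070)))
E
```

```text
time_s: 20.85
eef_pos: [0.63, 0.2671, 0.0049]
eef_rot: [0.005, 0.644, 0.765, 0.005]
wrist_force: [0.1, -0.7, 6.2]
finger_gap: 0.0166
time_s: 21.85
eef_pos: [0.627, 0.2668, 0.1943]
eef_rot: [0.005, 0.644, 0.765, 0.005]
wrist_force: [-0.4, -0.6, -1.4]
finger_gap: 0.016
([array([-0.2381, -0.013 ,  0.0045]), np.float64(14.9)], 'q6', np.float64(0.16), 'jawyaw', np.float64(9.9), 'tilt', array([ 0.014,  0.001, -1.   ]))
([array([-0.2379, -0.0146,  0.1245])], 'q6', np.float64(0.16), 'jawyaw', np.float64(9.9), 'tilt', array([ 0.014,  0.001, -1.   ]))
```

```bash

python3 -m handwheel '{"offset":[[-0.05,-0.003,0],[-0.1,-0.006,0],[-0.15,-0.009,0],[-0.2,-0.012,0],[-0.238,-0.014,0.02],[-0.238,-0.014,0.06],[-0.238,-0.014,0.09],[-0.238,-0.0145,0.122]],"roll":[5,10,15,15,15,15,15,15],"grip":[0,0,0,0,0,0,0,0]}'
python3 -m handwheel '{"offset":[[0,0,0],[0,0,0],[0,0,0],[0,0,0],[0,0,-0.02],[0,0,-0.06],[0,0,-0.1],[0,0,-0.13]],"roll":[0,0,0,0,0,0,0,0],"grip":[0,0,0.035,0.035,0.035,0.035,0.035,0.035]}'; python3 - <<'E'
from h import *
t=cam("top")
for k in blobs(t,(0,0,150),(180,70,255),30,roi=(172,150,241,235)): print(cv2.boundingRect(k),plane_rect(t,k,.03))
print(move_to((.528,.367,.12),0))
E
```

```text
time_s: 22.85
eef_pos: [0.6554, 0.0296, 0.0732]
eef_rot: [0.005, 0.738, 0.674, 0.005]
wrist_force: [3.4, -2.4, 119.6]
finger_gap: 0.0155
time_s: 23.85
eef_pos: [0.6526, 0.0295, 0.2032]
eef_rot: [0.004, 0.738, 0.674, 0.005]
wrist_force: [0.9, -0.5, -1.1]
finger_gap: 0.0351
(173, 187, 27, 10) [  0.525   0.367  75.061  26.584 -89.313]
([array([ 0.3246, -0.1579,  0.086 ]), np.float64(-5.2)], 'q6', np.float64(0.06), 'jawyaw', np.float64(-5.2), 'tilt', array([ 0.018,  0.   , -1.   ]))
```

The wrist force spiked to 119.6 N on something in the bowl, dangerously near the limit. Looking into the bowl before going on.

```bash

python3 -m handwheel '{"offset":[[-0.05,0.0,-0.02],[-0.08,-0.02,-0.04],[-0.12,-0.04,-0.07],[-0.12,-0.04,-0.07],[-0.12,-0.04,-0.07],[-0.12,-0.04,-0.07],[-0.12,-0.04,-0.07],[-0.12,-0.04,-0.07]],"roll":[0,0,0,0,0,0,0,0],"grip":[0.035,0.035,0.035,0.035,0.035,0.035,0.035,0.035]}'; python3 - <<'E'
from h import *
c=cam("wrist");cv2.imwrite("pics/w7.png",c["frame"])
print(np.round([proj(c,(.612,.03,z)) for z in(.06,.135)]))
E
```

```text
time_s: 24.9
eef_pos: [0.6025, -0.0858, 0.2765]
eef_rot: [0.005, 0.738, 0.675, 0.006]
wrist_force: [-0.1, -0.6, 0.4]
finger_gap: 0.0349
[[319.  76.]
 [319.  65.]]
```

View pics/w7.png

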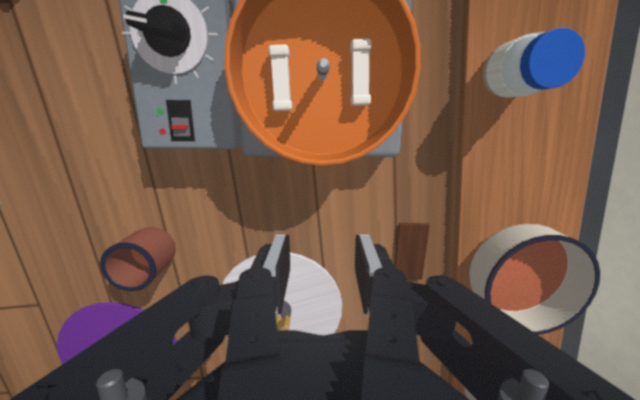

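Both rests lie neatly either side of the stud ((281,78), (361,72)). The press was probably the gripper body on the stud tip, so the last rest gets released higher and clear of the stud. Fetching rest B.

```bash
python3 - <<'E'
from h import *
print(move_to((.527,.367,.12),0))
E
```

```text
([array([ 0.4441, -0.1185,  0.1556]), np.float64(-5.1)], 'q6', np.float64(-0.14), 'jawyaw', np.float64(-5.1), 'tilt', array([ 0.017,  0.001, -1.   ]))
```

```bash

python3 -m handwheel '{"offset":[[0.055,-0.015,0],[0.11,-0.03,0],[0.17,-0.045,0.0],[0.23,-0.06,0.03],[0.29,-0.077,0.06],[0.35,-0.094,0.085],[0.4,-0.11,0.12],[0.444,-0.118,0.155]],"roll":[-5,-5,-5,-5,-5,-5,-5,-5],"grip":[0.04,0.04,0.04,0.04,0.04,0.04,0.04,0.04]}'
python3 -m handwheel '{"offset":[[0,0,0],[0,0,0],[0,0,0],[0,0,0],[0,0,0],[0,0,0],[0,0,0],[0,0,0]],"roll":[0,0,0,0,0,0,0,0],"grip":[0.04,0.04,0.04,0.04,0.04,0.04,0.04,0.04]}'
python3 - <<'E'
from h import *
c=cam("wrist")
for k in blobs(c,(0,0,110),(180,70,255),500,roi=(250,100,400,235)): print(cv2.boundingRect(k),plane_rect(c,k,.03))
print(move_to((.527,.367,.003),0))
E
```

```text
time_s: 25.95
eef_pos: [0.5282, 0.3596, 0.1277]
eef_rot: [0.006, 0.708, 0.707, 0.007]
wrist_force: [1.3, 0.3, 0.4]
finger_gap: 0.04
time_s: 26.95
eef_pos: [0.5281, 0.3596, 0.1276]
eef_rot: [0.006, 0.708, 0.707, 0.007]
wrist_force: [0.3, 0.6, 0.1]
finger_gap: 0.04
(308, 145, 26, 79) [ 0.528  0.369 72.381 22.446 89.552]
([array([ 0.0072, -0.0035,  0.1246]), np.float64(-0.1)], 'q6', np.float64(0.53), 'jawyaw', np.float64(-0.1), 'tilt', array([ 0.019,  0.001, -1.   ]))
```

```bash

python3 -m handwheel '{"offset":[[0.008,-0.003,0.04],[0.008,-0.003,0.08],[0.008,-0.003,0.11],[0.008,-0.003,0.123],[0.008,-0.003,0.123],[0.008,-0.003,0.123],[0.008,-0.003,0.123],[0.008,-0.003,0.123]],"roll":[0,0,0,0,0,0,0,0],"grip":[0.04,0.04,0.04,0.04,0.04,0.04,0,0]}'
python3 -m handwheel '{"offset":[[0,0,0],[0,0,0],[0,0,-0.04],[0,0,-0.09],[0,0,-0.14],[0,0,-0.19],[0,0,-0.2],[0,0,-0.2]],"roll":[0,0,0,0,0,0,0,0],"grip":[0,0,0,0,0,0,0,0]}'; python3 - <<'E'
from h import *
print(move_to((.612,.082,.2),0));print(move_to((.612,.082,.085)))
E
```

```text
time_s: 28.0
eef_pos: [0.5287, 0.3686, 0.0066]
eef_rot: [0.006, 0.708, 0.707, 0.009]
wrist_force: [-0.0, -0.2, 6.8]
finger_gap: 0.0161
time_s: 29.0
eef_pos: [0.5246, 0.3681, 0.2068]
eef_rot: [0.007, 0.708, 0.707, 0.009]
wrist_force: [0.7, -1.1, -0.6]
finger_gap: 0.0155
([array([-0.286 ,  0.0876,  0.0078]), np.float64(-0.1)], 'q6', np.float64(0.54), 'jawyaw', np.float64(-0.1), 'tilt', array([ 0.022,  0.004, -1.   ]))
([array([-0.2864,  0.085 ,  0.1227])], 'q6', np.float64(0.54), 'jawyaw', np.float64(-0.1), 'tilt', array([ 0.022,  0.004, -1.   ]))
```

```bash

python3 -m handwheel '{"offset":[[-0.055,0.017,0],[-0.11,0.034,0],[-0.165,0.05,0],[-0.22,0.067,0],[-0.286,0.086,0.01],[-0.286,0.086,0.05],[-0.286,0.085,0.09],[-0.286,0.085,0.12]],"roll":[0,0,0,0,0,0,0,0],"grip":[0,0,0,0,0,0,0,0]}'
python3 -m handwheel '{"offset":[[0,0,0],[0,0,0],[0,0,0],[0,0,0],[0,0,-0.03],[0,0,-0.08],[0,0,-0.13],[0,0,-0.16]],"roll":[0,0,0,0,0,0,0,0],"grip":[0,0,0.035,0.035,0.035,0.035,0.035,0.035]}'; python3 - <<'E'
from h import *
print(move_to((.507,-.2,.2),0))
t=cam("top")
for k in blobs(t,(0,0,150),(180,50,255),60,roi=(262,118,345,196)): print(cv2.boundingRect(k),plane_rect(t,k,.08))
E
```

```text
time_s: 30.0
eef_pos: [0.6088, 0.0817, 0.0822]
eef_rot: [0.004, 0.708, 0.706, 0.007]
wrist_force: [-0.3, 0.4, -1.4]
finger_gap: 0.0162
time_s: 31.0
eef_pos: [0.6077, 0.0813, 0.2471]
eef_rot: [0.006, 0.708, 0.706, 0.009]
wrist_force: [0.2, 0.6, -0.1]
finger_gap: 0.035
([array([-0.2817, -0.101 ,  0.0439]), np.float64(-0.1)], 'q6', np.float64(0.05), 'jawyaw', np.float64(-0.1), 'tilt', array([ 0.021,  0.004, -1.   ]))
(262, 174, 28, 19) [  0.541   0.106  75.499  51.582 -89.312]
(300, 118, 17, 75) [6.26000e-01 1.40000e-02 2.17563e+02 4.39160e+01 2.59800e+00]
(273, 118, 28, 78) [6.19000e-01 7.80000e-02 2.26032e+02 7.43100e+01 2.78600e+00]
```

Rest released. Going above the cover to see the wing nut.

```bash

python3 -m handwheel '{"offset":[[-0.055,-0.017,0],[-0.11,-0.034,0],[-0.165,-0.05,0],[-0.22,-0.067,0],[-0.275,-0.084,0.0],[-0.33,-0.1,0.0],[-0.38,-0.1,0.0],[-0.4,-0.1,0]],"roll":[0,0,0,0,0,0,0,0],"grip":[0.06,0.06,0.06,0.06,0.06,0.06,0.06,0.06]}'
python3 -m handwheel '{"offset":[[0,0,0],[0,0,0],[0,0,0],[0,0,0],[0,0,0],[0,0,0],[0,0,0],[0,0,0]],"roll":[0,0,0,0,0,0,0,0],"grip":[0.06,0.06,0.06,0.06,0.06,0.06,0.06,0.06]}'
python3 - <<'E'
from h import *
c=cam("wrist");t=cam("top");cv2.imwrite("pics/w8.png",c["frame"])
cv2.imwrite("pics/bowl.png",np.hstack([cv2.resize(t["frame"][110:250,255:350],(407,600)),]))
for k in blobs(c,(15,120,80),(35,255,255),150): print("brass w",cv2.boundingRect(k),plane_rect(c,k,.074),cv2.moments(k)["m10"]/cv2.moments(k)["m00"],cv2.moments(k)["m01"]/cv2.moments(k)["m00"])
for k in blobs(t,(15,120,80),(35,255,255),10,roi=(390,165,465,240)): print("brass t",cv2.boundingRect(k),plane_rect(t,k,.074))
for k in blobs(c,(0,0,120),(180,45,255),5000): print("cover",cv2.boundingRect(k),plane_rect(c,k,.006))
E
```

```text
time_s: 32.05
eef_pos: [0.5076, -0.3211, 0.2474]
eef_rot: [0.008, 0.709, 0.705, 0.01]
wrist_force: [0.3, 0.1, -0.2]
finger_gap: 0.0597
time_s: 33.05
eef_pos: [0.5076, -0.3211, 0.2474]
eef_rot: [0.008, 0.709, 0.705, 0.01]
wrist_force: [0.1, -0.9, 0.7]
finger_gap: 0.0598
brass w (54, 222, 57, 23) [ 0.222 -0.39  69.406 23.473 25.574] 85.27353896103897 234.59415584415584
brass w (304, 168, 36, 30) [ 0.511 -0.327 51.253  7.522 37.183] 321.78840579710146 182.93623188405797
brass t (425, 195, 12, 11) [ 0.497 -0.328 31.019 20.418 44.819]
cover (243, 92, 154, 153) [  0.511  -0.328 214.536 213.93   45.439]
```

View pics/w8.png

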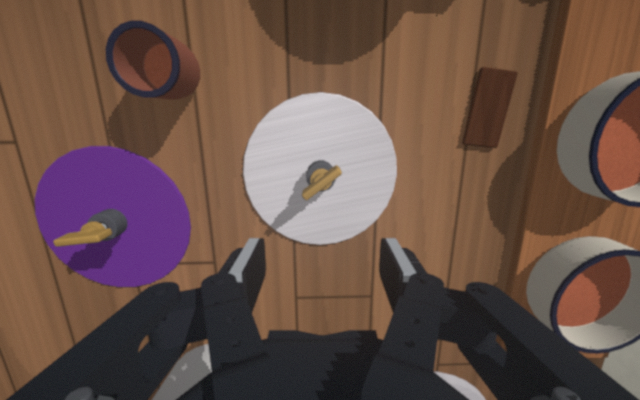

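White disc at (320,169) with brass wings at (322,183) is the cover, while the purple one at (113,215) is the decoy. Both measures put its axis at (0.511,−0.328), with the bar at about +38°.

```bash
python3 - <<'E'
from h import *
c=cam("wrist");k=blobs(c,(15,120,80),(35,255,255),150,roi=(280,140,360,220))[0]
print(cv2.minAreaRect(k))
for z in (.048,.074):print(plane_rect(c,k,z))
s=bot.sense();print(s["q"]);print(move_to((.5105,-.328,.12),-52))
E
```

```text
((321.6418151855469, 183.34715270996094), (5.917804718017578, 43.40528869628906), 52.85331344604492)
[ 0.512 -0.333 55.234  7.604 37.185]
[ 0.511 -0.327 51.199  7.048 37.185]
[-0.66119565  0.0997948   1.46669912  0.01861618  1.5557047  -0.65625461]
([array([-0.0073, -0.0004,  0.1274]), np.float64(51.7)], 'q6', np.float64(-0.66), 'jawyaw', np.float64(-0.3), 'tilt', array([ 0.027,  0.003, -1.   ]))
```

```bash
python3 -m handwheel '{"offset":[[-0.007,0.002,0.0],[-0.007,0.002,0.02],[-0.007,0.002,0.05],[-0.007,0.002,0.08],[-0.007,0.002,0.1],[-0.007,0.001,0.11],[-0.007,0.001,0.11],[-0.007,0.001,0.11]],"roll":[10,20,30,40,50,52,52,52],"grip":[0.05,0.05,0.05,0.05,0.05,0.05,0.05,0.05]}'; python3 - <<'E'
from h import *
c=cam("wrist");cv2.imwrite("pics/w9.png",c["frame"])
for k in blobs(c,(15,120,80),(35,255,255),150,roi=(260,140,400,280)): print(cv2.boundingRect(k),plane_rect(c,k,.074))
print(move_to((.5105,-.328,.042),-52))
E
```

```text
time_s: 34.2
eef_pos: [0.5121, -0.3283, 0.1388]
eef_rot: [0.004, 0.946, 0.324, 0.014]
wrist_force: [0.1, -0.4, -0.2]
finger_gap: 0.0499
(307, 172, 19, 66) [ 0.511 -0.324 54.327 14.415 37.962]
([array([-0.0034, -0.0029,  0.0968]), np.float64(-0.2)], 'q6', np.float64(0.24), 'jawyaw', np.float64(-52.2), 'tilt', array([ 0.029,  0.001, -1.   ]))
```

View pics/w9.png

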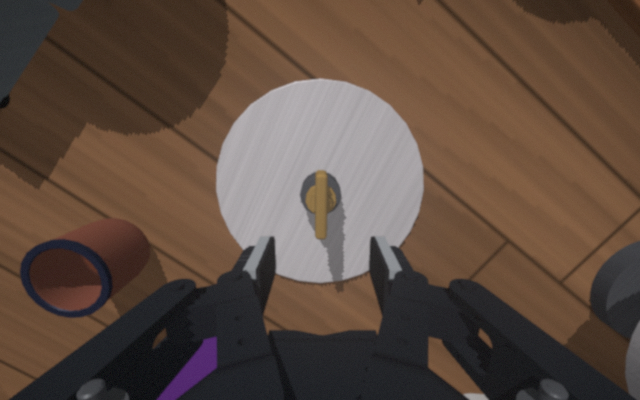

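Bar stands upright in the view at (321,205), centred between the jaws. Descending and gripping.

```bash
python3 -m handwheel '{"offset":[[0,0,0.03],[-0.001,-0.001,0.06],[-0.002,-0.001,0.085],[-0.003,-0.002,0.095],[-0.003,-0.002,0.097],[-0.003,-0.002,0.097],[-0.003,-0.002,0.097],[-0.003,-0.002,0.097]],"roll":[0,0,0,0,0,0,0,0],"grip":[0.05,0.05,0.05,0.05,0.05,0.05,0,0]}'
python3 -m handwheel '{"offset":[[0,0,0],[0,0,0],[0,0,-0.02],[0,0,-0.06],[0,0,-0.1],[0,0,-0.14],[0,0,-0.17],[0,0,-0.17]],"roll":[0,0,0,0,0,0,0,0],"grip":[0,0,0,0,0,0,0,0]}'; python3 - <<'E'
from h import *
print(move_to((.612,.03,.21)),bot.sense()["q"]);print(move_to((.612,.03,.16)))
E
```

```text
time_s: 35.25
eef_pos: [0.5118, -0.3288, 0.0427]
eef_rot: [0.004, 0.946, 0.324, 0.014]
wrist_force: [0.5, 0.4, -0.2]
finger_gap: 0.014
time_s: 36.25
eef_pos: [0.5082, -0.3301, 0.2169]
eef_rot: [0.007, 0.946, 0.324, 0.016]
wrist_force: [0.4, 0.2, -4.8]
finger_gap: 0.0083
([array([ 0.3026, -0.221 ,  0.0092])], 'q6', np.float64(0.24), 'jawyaw', np.float64(-52.2), 'tilt', array([ 0.035, -0.003, -0.999])) [-0.67248407  0.11532419  1.50550156  0.01893787  1.49147223  0.23693077]
([array([ 0.3013, -0.2222,  0.0592])], 'q6', np.float64(0.24), 'jawyaw', np.float64(-52.2), 'tilt', array([ 0.035, -0.003, -0.999]))
```

Cover held (4.8 N weight change). Now getting the stud position precisely from the earlier wrist picture w7, and the cover's position in the grip.

```bash
python3 - <<'E'
from h import *
c=cam("wrist");s=bot.sense();r=rot(s["eef_rot"])
cv2.imwrite("pics/w10.png",c["frame"])
w=dict(c);w["frame"]=cv2.imread("pics/w7.png");T=np.eye(4);T[:3,:3]=rot([.005,.738,.675,.006]).as_matrix();T[:3,3]=[.6025,-.0858,.2765];T=T@c["T_tool_cam"];w["Rm"],w["o"]=T[:3,:3],T[:3,3]
hsv=cv2.cvtColor(w["frame"],cv2.COLOR_BGR2HSV)
m=cv2.inRange(hsv,np.array((0,0,60)),np.array((180,110,255)))[50:90,305:340]
n,l,st,ce=cv2.connectedComponentsWithStats(m);print("stud blobs",[(st[i][:5].tolist(),(ce[i]+[305,50]).round(1)) for i in range(1,n)])
# rim: orange contour lower half
m=cv2.inRange(hsv,np.array((5,170,90)),np.array((16,255,255)));m[165:]=0;m[:,:220]=0;m[:,425:]=0
m=cv2.morphologyEx(m,cv2.MORPH_OPEN,np.ones((5,5)));k=max(cv2.findContours(m,0,1)[0],key=cv2.contourArea)
P=np.array([onz(w,*p[0],.11)[:2] for p in k if p[0][1]>20])
H=cv2.convexHull((P*1000).astype(np.float32))[:,0];H=H[(H[:,1]<30)]
from scipy.optimize import least_squares
f=least_squares(lambda a:np.hypot(H[:,0]-a[0],H[:,1]-a[1])-a[2],[612,30,102],loss="soft_l1");print("rim",f.x,len(H),abs(f.fun).mean())
for u in((323,62),(323,66)):print(u,onz(w,*u,.135))
# cover in grip
pl=s["eef_pos"][2]-.0427+.006
for k in blobs(c,(0,0,120),(180,45,255),5000):
    Q=np.array([onz(c,*p[0],pl)[:2] for p in cv2.convexHull(k)[:,None,0]] if 0 else [onz(c,*p[0],pl)[:2] for p in k]);h=cv2.convexHull((Q*1000).astype(np.float32))
    print("cover",cv2.boundingRect(k),cv2.minEnclosingCircle(h),s["eef_pos"])
cv2.imwrite("pics/stud.png",np.hstack([cv2.resize(w["frame"][30:110,270:380],(550,400),interpolation=2),cv2.resize(c["frame"][130:290,270:370],(250,400))]))
E
```

```text
stud blobs [([12, 8, 13, 22, 218], array([322.5,  68. ]))]
rim [615.70824047  30.63333006  99.99064293] 36 0.3572996591173023
(323, 62) [0.61571259 0.03237775 0.135     ]
(323, 66) [0.61540429 0.02890453 0.135     ]
cover (565, 201, 75, 162) ((602.7254638671875, -550.2603759765625), 71.17372131347656) [ 0.50726454 -0.32930345  0.21397916]
cover (170, 54, 303, 235) ((509.26641845703125, -331.2515869140625), 108.6344223022461) [ 0.50726454 -0.32930345  0.21397916]
```

View pics/stud.png

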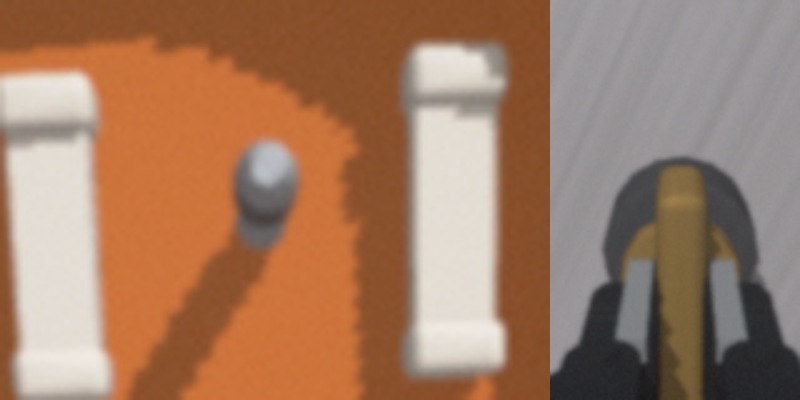

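Stud axis: rim circle fit gives (0.6157,0.0306) and tip ray (0.6158,0.031). They agree, so I use (0.6156,0.031). Cover centre sits 3 mm off along the jaw axis in the grip. I carry it over while turning it back 180°, to leave wrist range for the nut.

```bash
python3 -m handwheel '{"offset":[[0.03,-0.02,-0.01],[0.07,-0.05,-0.01],[0.115,-0.085,-0.01],[0.16,-0.12,-0.01],[0.205,-0.155,-0.01],[0.25,-0.19,-0.01],[0.29,-0.21,-0.01],[0.303,-0.221,-0.01]],"roll":[-8,-18,-28,-38,-48,-58,-68,-78],"grip":[0,0,0,0,0,0,0,0]}'
python3 -m handwheel '{"offset":[[0,0,0],[0,0,0],[0,0,0],[0,0,0],[0,0,0],[0,0,0],[0,0,0],[0,0,0]],"roll":[-10,-20,-30,-40,-50,-60,-70,-76],"grip":[0,0,0,0,0,0,0,0]}'
cat > cov.py <<'E'
from h import *
c=cam("wrist");s=bot.sense();r=rot(s["eef_rot"]);pl=s["eef_pos"][2]-.0427+.006
k=max(blobs(c,(0,0,110),(180,45,255),5000),key=cv2.contourArea)
h=cv2.convexHull((np.array([onz(c,*p[0],pl)[:2] for p in k])*1000).astype(np.float32))
(x,y),R_=cv2.minEnclosingCircle(h);print("cover",x,y,R_,cv2.boundingRect(k),"gap",s["finger_gap"],"eef",s["eef_pos"],"q",s["q"].round(2))
d=np.array([.6156-x/1000,.031-y/1000,0]);print("shift tool",r.inv().apply(d).round(4),move_to(s["eef_pos"]))
E
python3 cov.py
```

```text
time_s: 37.3
eef_pos: [0.6099, 0.034, 0.2238]
eef_rot: [0.012, 0.528, 0.849, 0.007]
wrist_force: [-0.4, -0.7, -3.6]
finger_gap: 0.0085
time_s: 38.3
eef_pos: [0.6084, 0.0341, 0.2207]
eef_rot: [0.011, -0.109, 0.994, -0.001]
wrist_force: [-0.1, 0.3, -4.9]
finger_gap: 0.0082
cover 587.7596435546875 63.53411102294922 112.60995483398438 (246, 13, 236, 288) gap 0.008503552918494535 eef [0.60845581 0.03406051 0.2208086 ] q [-0.03  0.13  1.48  0.    1.51 -1.82]
shift tool [-0.0199 -0.0379  0.0006] ([array([0., 0., 0.])], 'q6', np.float64(-1.82), 'jawyaw', np.float64(102.8), 'tilt', array([ 0.023, -0.   , -1.   ]))
```

```bash
cat > cov.py <<'E'
from h import *
from scipy.optimize import least_squares
import sys
c=cam("wrist");s=bot.sense();r=rot(s["eef_rot"]);pl=s["eef_pos"][2]-.0427+.006
cv2.imwrite(sys.argv[1],c["frame"])
m=cv2.inRange(cv2.cvtColor(c["frame"],cv2.COLOR_BGR2HSV),np.array((0,0,110)),np.array((180,45,255)))
m=cv2.morphologyEx(m,cv2.MORPH_OPEN,np.ones((15,15)))
k=max(cv2.findContours(m,0,1)[0],key=cv2.contourArea)
Q=np.array([onz(c,*p[0],pl)[:2] for p in k if p[0][1]<225])*1000
e=s["eef_pos"]*1000
best=min((least_squares(lambda a:np.hypot(Q[:,0]-a[0],Q[:,1]-a[1])-108,[e[0]+i,e[1]+j],loss="cauchy",f_scale=1.) for i in(-8,0,8) for j in(-8,0,8)),key=lambda f:f.cost)
x,y=best.x;print("cover",x,y,"inliers",(abs(np.hypot(Q[:,0]-x,Q[:,1]-y)-108)<1.5).sum(),len(Q),"gap",s["finger_gap"],"eef",s["eef_pos"],"q",s["q"].round(2))
d=np.array([.6156-x/1000,.031-y/1000,0]);print("shift tool",r.inv().apply(d).round(4),"cover-in-tool",r.inv().apply([x/1000-s["eef_pos"][0],y/1000-s["eef_pos"][1],0]).round(4),move_to(s["eef_pos"]))
E
python3 cov.py pics/w11.png
```

```text
cover 612.8220382278718 33.068183975431744 inliers 290 607 gap 0.008200948280770315 eef [0.60855456 0.03406505 0.22103148] q [-0.03  0.13  1.48  0.    1.51 -1.82]
shift tool [-0.0023 -0.0026  0.0001] cover-in-tool [-0.004  -0.0019  0.0001] ([array([0., 0., 0.])], 'q6', np.float64(-1.82), 'jawyaw', np.float64(102.4), 'tilt', array([ 0.023, -0.   , -1.   ]))
```

Robust fit: cover at (0.6128,0.0331) now, 3 mm off the stud. Correcting while lowering to just above the stud tip.

```bash
python3 - <<'E'
from h import *
print(move_to((.6119,.0322,.183)))
E
```

```text
([array([-0.002 , -0.0023,  0.0381])], 'q6', np.float64(-1.82), 'jawyaw', np.float64(102.4), 'tilt', array([ 0.023, -0.   , -1.   ]))
```

```bash
python3 -m handwheel '{"offset":[[-0.001,-0.001,0.005],[-0.002,-0.002,0.015],[-0.002,-0.002,0.025],[-0.002,-0.002,0.034],[-0.002,-0.002,0.036],[-0.002,-0.002,0.036],[-0.002,-0.002,0.036],[-0.002,-0.002,0.036]],"roll":[0,0,0,0,0,0,0,0],"grip":[0,0,0,0,0,0,0,0]}'; python3 cov.py pics/w12.png
```

```text
time_s: 39.4
eef_pos: [0.6121, 0.0326, 0.1857]
eef_rot: [0.012, -0.108, 0.994, -0.001]
wrist_force: [0.1, -0.2, -4.6]
finger_gap: 0.0081
cover 616.5194970848738 31.779932324673506 inliers 308 485 gap 0.00859644235319698 eef [0.61199125 0.03252906 0.18554556] q [-0.03  0.16  1.52  0.    1.44 -1.82]
shift tool [ 0.0011 -0.0006 -0.    ] cover-in-tool [-0.0043 -0.0017  0.0001] ([array([0., 0., 0.])], 'q6', np.float64(-1.82), 'jawyaw', np.float64(102.4), 'tilt', array([ 0.024, -0.   , -1.   ]))
```

```bash
python3 -m handwheel '{"offset":[[0.0005,0,0.004],[0.0005,0,0.008],[0.001,0,0.012],[0.001,0,0.014],[0.001,0,0.016],[0.001,0,0.018],[0.001,0,0.018],[0.001,0,0.018]],"roll":[0,0,0,0,0,0,0,0],"grip":[0,0,0,0,0,0,0,0]}'; python3 cov.py pics/w13.png
```

```text
time_s: 40.45
eef_pos: [0.6115, 0.0323, 0.1675]
eef_rot: [0.012, -0.108, 0.994, -0.001]
wrist_force: [0.9, -0.8, -5.2]
finger_gap: 0.0081
cover 616.450314833893 31.25823093783958 inliers 303 484 gap 0.00828210497004188 eef [0.61152175 0.0322842  0.16747254] q [-0.03  0.17  1.54  0.    1.41 -1.82]
shift tool [ 0.0009 -0.0001 -0.    ] cover-in-tool [-0.0046 -0.0021  0.0001] ([array([0., 0., 0.])], 'q6', np.float64(-1.82), 'jawyaw', np.float64(102.4), 'tilt', array([ 0.024, -0.   , -1.   ]))
```

No contact force with the underside 10 mm below the stud tip: the stud is in the hole. Continuing down to the rim.

```bash
python3 -m handwheel '{"offset":[[0,0,0.003],[0,0,0.006],[0,0,0.009],[0.0005,0,0.011],[0.0005,0,0.012],[0.0005,0,0.012],[0.0005,0,0.012],[0.0005,0,0.012]],"roll":[0,0,0,0,0,0,0,0],"grip":[0,0,0,0,0,0,0,0]}'; python3 cov.py pics/w14.png
```

```text
time_s: 41.5
eef_pos: [0.6125, 0.0321, 0.1566]
eef_rot: [0.013, -0.108, 0.994, -0.002]
wrist_force: [5.5, -0.7, 0.9]
finger_gap: 0.0087
cover 616.5244344546486 31.22323942087276 inliers 309 489 gap 0.008429411135876417 eef [0.61247134 0.03214163 0.15666692] q [-0.03  0.17  1.55  0.    1.39 -1.82]
shift tool [ 0.001 -0.    -0.   ] cover-in-tool [-0.0038 -0.0018  0.0001] ([array([0., 0., 0.])], 'q6', np.float64(-1.82), 'jawyaw', np.float64(102.4), 'tilt', array([ 0.027, -0.   , -1.   ]))
```

Weight has come off onto the rim. Releasing so that it settles, then checking.

```bash
python3 -m handwheel '{"offset":[[0,0,0],[0,0,0],[0,0,0],[0,0,-0.01],[0,0,-0.03],[0,0,-0.06],[0,0,-0.09],[0,0,-0.09]],"roll":[0,0,0,0,0,0,0,0],"grip":[0.04,0.04,0.04,0.04,0.04,0.04,0.04,0.04]}'; python3 - <<'E'
from h import *
c=cam("wrist");s=cam("scene")
for k in blobs(c,(15,120,60),(35,255,255),150,roi=(250,120,400,300)): print(cv2.boundingRect(k),plane_rect(c,k,.184))
cv2.imwrite("pics/w15.png",np.hstack([cv2.resize(c["frame"],(560,350)),cv2.resize(s["frame"][170:290,210:370],(240,180))[:,:].repeat(1,0) if 0 else cv2.copyMakeBorder(cv2.resize(s["frame"][160:290,215:330],(240,270)),0,80,0,0,0)]))
print(move_to((.6156,.031,.153)))
E
```

```text
time_s: 42.55
eef_pos: [0.6122, 0.0321, 0.2523]
eef_rot: [0.017, -0.108, 0.994, -0.002]
wrist_force: [0.4, -0.2, -0.8]
finger_gap: 0.0398
(319, 173, 18, 59) [6.1200e-01 3.6000e-02 4.9862e+01 1.3699e+01 1.2175e+01]
([array([-0.0021, -0.0016,  0.0951])], 'q6', np.float64(-1.82), 'jawyaw', np.float64(102.4), 'tilt', array([ 0.029, -0.   , -1.   ]))
```

View pics/w15.png

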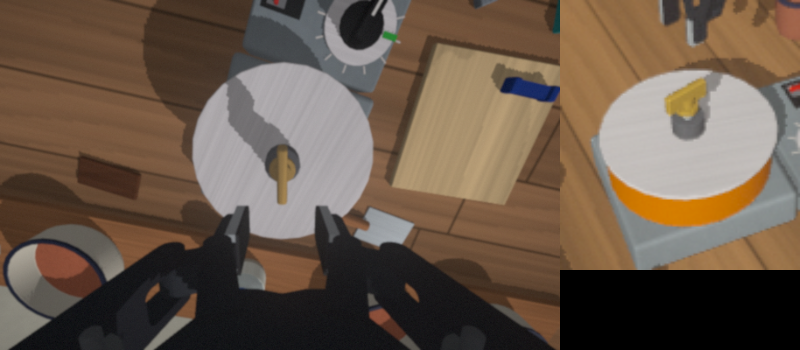

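The cover lies flat on the rim, with stud and hub concentric and the wing bar centred between the jaws at (283,178). Regripping the bar for tightening.

```bash
python3 -m handwheel '{"offset":[[-0.001,-0.001,0.03],[-0.001,-0.001,0.06],[-0.001,-0.001,0.085],[-0.001,-0.001,0.095],[-0.001,-0.001,0.095],[-0.001,-0.001,0.095],[-0.001,-0.001,0.095],[-0.001,-0.001,0.095]],"roll":[0,0,0,0,0,0,0,0],"grip":[0.04,0.04,0.04,0.04,0.04,0.04,0,0]}'
python3 -m handwheel '{"offset":[[0,0,0],[0,0,0],[0,0,0],[0,0,0.001],[0,0,0.001],[0,0,0.0015],[0,0,0.0015],[0,0,0.002]],"roll":[0,0,10,20,30,40,50,60],"grip":[0,0,0,0,0,0,0,0]}'; python3 cov.py pics/w16.png
```

```text
time_s: 43.65
eef_pos: [0.615, 0.0316, 0.1543]
eef_rot: [0.015, -0.108, 0.994, -0.002]
wrist_force: [-2.7, -0.1, 4.1]
finger_gap: 0.008
time_s: 44.65
eef_pos: [0.615, 0.0316, 0.1526]
eef_rot: [0.014, 0.406, 0.914, 0.006]
wrist_force: [-3.0, 0.6, 4.5]
finger_gap: 0.0082
cover 615.3183043894238 31.15472386675344 inliers 441 703 gap 0.008297464694039173 eef [0.61494976 0.03166653 0.15258811] q [-0.03  0.18  1.55  0.    1.38 -0.76]
shift tool [-0.0003  0.0001  0.    ] cover-in-tool [-0.0006 -0.0001  0.    ] ([array([0., 0., 0.])], 'q6', np.float64(-0.76), 'jawyaw', np.float64(41.6), 'tilt', array([ 0.03,  0.  , -1.  ]))
```

Cover centred within 0.5 mm. Continuing clockwise.

```bash
for i in 1 2; do python3 -m handwheel '{"offset":[[0,0,0.0003],[0,0,0.0006],[0,0,0.0009],[0,0,0.0012],[0,0,0.0015],[0,0,0.0018],[0,0,0.0021],[0,0,0.0024]],"roll":[10.5,21,31.5,42,52.5,63,73.5,84],"grip":[0,0,0,0,0,0,0,0]}'|grep -vE rot; done; python3 - <<'E'
from h import *
s=bot.sense();print(s["q"].round(2),s["moment"].round(3),move_to(s["eef_pos"]))
E
```

```text
time_s: 45.7
eef_pos: [0.6151, 0.0315, 0.1505]
wrist_force: [-0.3, -0.0, 2.5]
finger_gap: 0.0081
time_s: 46.7
eef_pos: [0.6153, 0.0312, 0.1483]
wrist_force: [-0.1, -0.3, 1.9]
finger_gap: 0.0083
[-0.03  0.18  1.56  0.    1.37  2.18] [-0.103  0.452  0.042] ([array([0., 0., 0.])], 'q6', np.float64(2.18), 'jawyaw', np.float64(-126.8), 'tilt', array([ 0.031, -0.001, -1.   ]))
```

```bash
python3 -m handwheel '{"offset":[[0,0,0.0003],[0,0,0.0006],[0,0,0.0006],[0,0,0.0006],[0,0,0.0006],[0,0,0.0006],[0,0,-0.03],[0,0,-0.05]],"roll":[9,18,18,18,18,18,18,18],"grip":[0,0,0,0.04,0.04,0.04,0.04,0.04]}'|grep -v rot
for i in 1 2; do python3 -m handwheel '{"offset":[[0,0,0],[0,0,0],[0,0,0],[0,0,0],[0,0,0],[0,0,0],[0,0,0],[0,0,0]],"roll":[-10.6,-21.2,-31.8,-42.4,-53,-63.6,-74,-84],"grip":[0.04,0.04,0.04,0.04,0.04,0.04,0.04,0.04]}' >/dev/null; done; python3 - <<'E'
from h import *
s=bot.sense();print(s["q"].round(2),s["eef_pos"],move_to((.615,.0315,.147),35))
c=cam("wrist");cv2.imwrite("pics/w17.png",c["frame"])
for k in blobs(c,(15,120,60),(35,255,255),150,roi=(250,120,400,300)): print(cv2.boundingRect(k),plane_rect(c,k,.178))
E
```

```text
time_s: 47.7
eef_pos: [0.6142, 0.0312, 0.1997]
wrist_force: [0.1, -0.0, 1.1]
finger_gap: 0.0402
[-0.03  0.15  1.5   0.    1.46 -0.45] [0.61471044 0.03120496 0.20075697] ([array([ 0.0009, -0.0012,  0.0537]), np.float64(-11.0)], 'q6', np.float64(-0.45), 'jawyaw', np.float64(24.0), 'tilt', array([ 0.034, -0.001, -0.999]))
(309, 178, 29, 79) [ 6.1600e-01  3.8000e-02  5.4820e+01  1.5173e+01 -5.4626e+01]
```

Bar measured at −54.6°, as expected (−54.8°). Regripping and turning the remaining ~114°.

```bash
python3 -m handwheel '{"offset":[[0.001,-0.001,0.0],[0.001,-0.001,0.02],[0.001,-0.001,0.04],[0.001,-0.001,0.052],[0.001,-0.001,0.0537],[0.001,-0.001,0.0537],[0.001,-0.001,0.0537],[0.001,-0.001,0.0537]],"roll":[-10,-11,-11,-11,-11,-11,-11,-11],"grip":[0.04,0.04,0.04,0.04,0.04,0.04,0,0]}'|grep -v rot
python3 -m handwheel '{"offset":[[0,0,0],[0,0,0],[0,0,0.0003],[0,0,0.0006],[0,0,0.0009],[0,0,0.0012],[0,0,0.0015],[0,0,0.0018]],"roll":[0,0,10.5,21,31.5,42,52.5,63],"grip":[0,0,0,0,0,0,0,0]}'|grep -v rot
python3 -m handwheel '{"offset":[[0,0,0.0003],[0,0,0.0006],[0,0,0.0009],[0,0,0.0012],[0,0,0.0014],[0,0,0.0014],[0,0,0.0014],[0,0,0.0014]],"roll":[10,20,30,40,45,48,49,49],"grip":[0,0,0,0,0,0,0,0]}'|grep -v rot; python3 - <<'E'
from h import *
s=bot.sense();print(s["q"].round(2),s["eef_pos"],s["moment"].round(3),move_to((.615,.0315,.147)))
E
```

```text
time_s: 50.75
eef_pos: [0.6156, 0.0315, 0.1481]
wrist_force: [-2.5, -0.8, 3.9]
finger_gap: 0.0083
time_s: 51.75
eef_pos: [0.616, 0.0311, 0.1467]
wrist_force: [0.9, -1.0, 1.8]
finger_gap: 0.0082
time_s: 52.75
eef_pos: [0.617, 0.0309, 0.1467]
wrist_force: [0.5, -1.6, 5.2]
finger_gap: 0.0082
[-0.03  0.18  1.56 -0.    1.36  1.31] [0.61700182 0.03091103 0.14668927] [-0.451  0.437  0.424] ([array([-0.0018, -0.001 , -0.0004])], 'q6', np.float64(1.31), 'jawyaw', np.float64(-76.8), 'tilt', array([ 0.038, -0.003, -0.999]))
```

Moment about z rose from 0.04 to 0.42 N·m: it looks like the stop. A little more to be sure.

```bash
python3 -m handwheel '{"offset":[[0,0,0],[0,0,0],[0,0,0],[0,0,0],[0,0,0],[0,0,0],[0,0,0],[0,0,0]],"roll":[4,8,12,12,12,12,12,12],"grip":[0,0,0,0,0,0,0,0]}'|grep -v rot; python3 - <<'E'
from h import *
s=bot.sense();print(s["q"].round(2),s["eef_pos"],s["moment"].round(3),move_to(s["eef_pos"]))
E
python3 -m handwheel '{"offset":[[0,0,0],[0,0,0],[0,0,0],[0,0,0],[0,0,-0.02],[0,0,-0.06],[0,0,-0.1],[0,0,-0.1]],"roll":[0,0,0,0,0,0,0,0],"grip":[0.04,0.04,0.04,0.04,0.04,0.04,0.04,0.04]}'|grep -v rot; python3 - <<'E'
from h import *
c=cam("wrist");s=cam("scene")
for k in blobs(c,(15,120,60),(35,255,255),150,roi=(250,120,400,300)): print(cv2.boundingRect(k),plane_rect(c,k,.174))
cv2.imwrite("pics/w18.png",np.hstack([cv2.resize(c["frame"][30:330,100:540],(440,300)),cv2.resize(s["frame"][160:290,215:370],(358,300),interpolation=2)]))
E
```

```text
time_s: 53.75
eef_pos: [0.617, 0.0308, 0.1467]
wrist_force: [-1.3, -3.4, 1.5]
finger_gap: 0.0083
[-0.03  0.18  1.56 -0.    1.36  1.52] [0.6170194  0.03076906 0.1467055 ] [-0.65   0.662  0.229] ([array([0., 0., 0.])], 'q6', np.float64(1.52), 'jawyaw', np.float64(-88.8), 'tilt', array([ 0.038, -0.003, -0.999]))
time_s: 54.75
eef_pos: [0.6159, 0.031, 0.2536]
wrist_force: [-0.3, -1.1, -0.2]
finger_gap: 0.0399
(309, 171, 17, 62) [6.1800e-01 3.5000e-02 5.3738e+01 1.3654e+01 1.3100e+00]
```

View pics/w18.png

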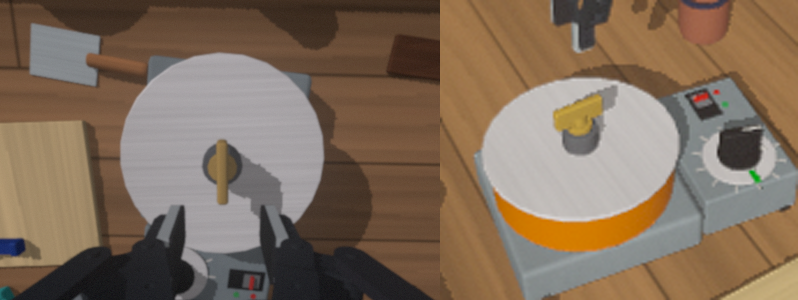

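The cover sits flat and centred, and the nut turned 371° in the grip in total, with torque jumping from 0.04 to 0.4 N·m: snug. Next the knob; the roll is reset on the way.

```bash
python3 - <<'E'
from h import *
t=cam("top");print("knob",onz(t,281,217,.1))
for k in blobs(t,(45,100,60),(85,255,255),5,roi=(255,195,300,245)): print(cv2.boundingRect(k),plane_rect(t,k,.062))
print(move_to((.43,.09,.2)))
E
```

```text
knob [0.44194494 0.08619077 0.1       ]
([array([-0.1835, -0.0629,  0.0397])], 'q6', np.float64(1.52), 'jawyaw', np.float64(-88.8), 'tilt', array([ 0.038, -0.003, -0.999]))
```

```bash
python3 -m handwheel '{"offset":[[-0.025,-0.01,0],[-0.05,-0.02,0],[-0.075,-0.03,0],[-0.1,-0.04,0],[-0.125,-0.05,0],[-0.15,-0.055,0],[-0.17,-0.06,0.02],[-0.17,-0.06,0.03]],"roll":[-10.6,-21.2,-31.8,-42.4,-53,-63.6,-74,-84],"grip":[0.04,0.04,0.04,0.04,0.04,0.04,0.04,0.04]}'|grep -v rot
python3 -m handwheel '{"offset":[[0,0,0.01],[0,0,0.02],[0,0,0.03],[0,0,0.03],[0,0,0.03],[0,0,0.03],[0,0,0.03],[0,0,0.03]],"roll":[-10.6,-21.2,-31.8,-42.4,-53,-63.6,-74,-80],"grip":[0.05,0.05,0.05,0.05,0.05,0.05,0.05,0.05]}'
python3 - <<'E'
from h import *
c=cam("wrist");cv2.imwrite("pics/w19.png",c["frame"])
s=bot.sense();print(s["q"].round(2))
for k in blobs(c,(45,100,60),(85,255,255),10): print("green",cv2.boundingRect(k),plane_rect(c,k,.062))
hsv=cv2.cvtColor(c["frame"],cv2.COLOR_BGR2HSV)
x,y=map(int,proj(c,(.443,.087,.1)));print(x,y)
b=cv2.resize(c["frame"][80:240,200:440],(800,533),interpolation=2);cv2.imwrite("pics/w19c.png",b)
print(move_to((.443,.087,.066)))
E
```

```text
time_s: 55.9
eef_pos: [0.4409, 0.0877, 0.208]
wrist_force: [0.5, -0.1, -0.2]
finger_gap: 0.0399
time_s: 56.9
eef_pos: [0.441, 0.0875, 0.1766]
eef_rot: [0.016, 0.123, 0.992, 0.0]
wrist_force: [-0.5, 0.4, -0.4]
finger_gap: 0.0501
[ 0.09 -0.3   1.97 -0.01  1.44 -1.24]
green (356, 181, 18, 9) [ 0.449  0.128 16.331  6.444 85.632]
green (230, 177, 8, 7) [4.1300e-01 8.0000e-03 6.7890e+00 5.9160e+00 7.5746e+01]
321 201
([array([ 0.0015, -0.0006,  0.1107])], 'q6', np.float64(-1.24), 'jawyaw', np.float64(76.1), 'tilt', array([ 0.032, -0.003, -0.999]))
```

View pics/w19c.png

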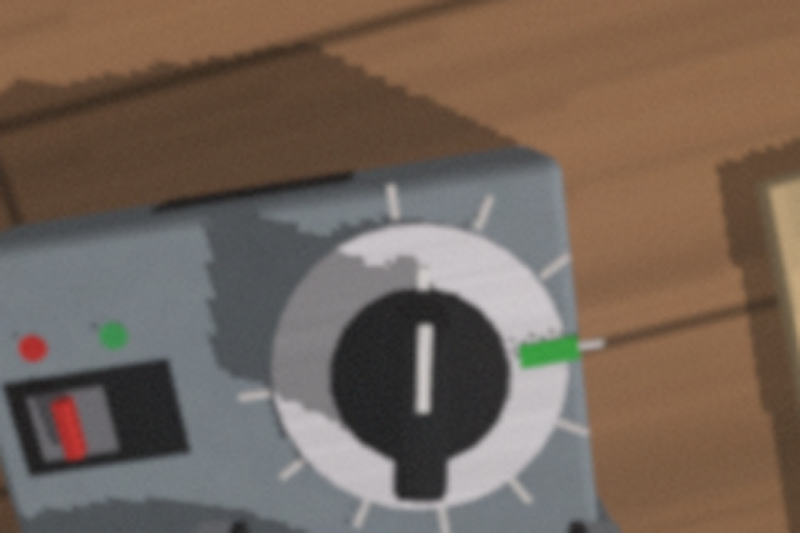

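View: pointer line from (422,415) to (425,325) in the crop, ring centre (421,367), green mark (549,352), and the red slide ridge at its red-dot (off) end at (67,428). Computing angles.

```bash
python3 - <<'E'
from h import *
c=cam("wrist");f=lambda u,v:(u/3.3333+200,v/3.3333+80)
hsv=cv2.cvtColor(c["frame"],cv2.COLOR_BGR2HSV)
C=onz(c,*f(421,367),.061)[:2];G=onz(c,*f(549,352),.062)[:2]
p1=onz(c,*f(422,413),.104)[:2];p2=onz(c,*f(425,327),.104)[:2];p3=onz(c,*f(423,278),.066)[:2]
a=lambda d:np.degrees(np.arctan2(d[1],d[0]))
print("C",C,"G",G,"r",np.hypot(*(G-C)),"angG",a(G-C),"ptr",p1,p2,a(p2-p1),"dash",p3,a(p3-C))
# dark bar on top: fit
m=cv2.inRange(hsv,np.array((0,0,0)),np.array((180,255,60)));
for z in(.1,):
  print(move_to((*C,.066),a(p2-p1)+90),move_to((*C,.12),a(p2-p1)+90))
k=blobs(c,(0,120,100),(8,255,255),20,roi=(200,180,240,240))
for q in k: print("red",cv2.boundingRect(q),plane_rect(c,q,.068))
E
```

```text
C [0.44535188 0.09149429] G [0.44965704 0.1286101 ] r 0.0373646610061292 angG 83.38367087815595 ptr [0.44469662 0.09107853] [0.42346615 0.09698863] 164.44395891237696 dash [0.41898443 0.09839051] 165.34301008752675
([array([0.0004, 0.0043, 0.1108]), np.float64(1.2)], 'q6', np.float64(-1.23), 'jawyaw', np.float64(75.6), 'tilt', array([ 0.032, -0.003, -0.999])) ([array([-0.0013,  0.0046,  0.0568]), np.float64(1.2)], 'q6', np.float64(-1.23), 'jawyaw', np.float64(75.6), 'tilt', array([ 0.032, -0.003, -0.999]))
red (215, 198, 11, 19) [ 4.3500e-01 -1.2000e-02  1.8637e+01  6.8820e+00 -6.4700e+00]
red (206, 180, 8, 7) [ 4.1000e-01 -1.3000e-02  6.6800e+00  5.8210e+00  7.5984e+01]
```

Turn needed: 165° − 83.4° ≈ 81.5° clockwise (1.42 rad, inside the stated 1.2–2.8). Gripping the knob's bar and turning.

```bash
python3 -m handwheel '{"offset":[[0,0.004,0.03],[0,0.004,0.06],[0,0.004,0.09],[0.0004,0.004,0.108],[0.0004,0.004,0.1108],[0.0004,0.004,0.1108],[0.0004,0.004,0.1108],[0.0004,0.004,0.1108]],"roll":[1,1,1,1,1,1,1,1],"grip":[0.05,0.05,0.05,0.05,0.05,0.05,0,0]}'
python3 - <<'E'
from h import *
print(move_to((.4453,.0915,.066),75))
E
python3 -m handwheel '{"offset":[[0,0,0],[0,0,0],[0,0,0],[0,0,0],[0,0,0],[0,0,0],[0,0,0],[0,0,0]],"roll":[0,0,10,20,30,40,50,60],"grip":[0,0,0,0,0,0,0,0]}'
python3 - <<'E'
from h import *
s=bot.sense();print(s["moment"].round(3),move_to((.4453,.0915,.066),-6.6))
E
```

```text
time_s: 58.0
eef_pos: [0.4459, 0.0911, 0.0669]
eef_rot: [0.017, 0.134, 0.991, 0.001]
wrist_force: [-4.6, -15.0, 10.8]
finger_gap: 0.0143
([array([0.0007, 0.0002, 0.0009]), np.float64(-0.4)], 'q6', np.float64(-1.21), 'jawyaw', np.float64(74.6), 'tilt', array([ 0.034, -0.003, -0.999]))
time_s: 59.0
eef_pos: [0.4465, 0.0912, 0.0673]
eef_rot: [0.015, 0.613, 0.79, 0.009]
wrist_force: [2.8, -0.6, -1.6]
finger_gap: 0.0127
[-0.779  0.134  0.001] ([array([ 0.0006, -0.0011,  0.0012]), np.float64(20.9)], 'q6', np.float64(-0.15), 'jawyaw', np.float64(14.3), 'tilt', array([ 0.035, -0.003, -0.999]))
```

```bash
python3 -m handwheel '{"offset":[[0,0,0],[0,0,0],[0,0,0],[0,0,0],[0,0,0],[0,0,0],[0,0,0],[0,0,0]],"roll":[8,16,21,21,21,21,21,21],"grip":[0,0,0,0,0,0,0,0]}'|grep -v rot
python3 -m handwheel '{"offset":[[0,0,0],[0,0,0],[0,0,0],[0,0,0],[0,0,-0.03],[0,0,-0.07],[0,0,-0.11],[0,0,-0.11]],"roll":[0,0,0,0,0,0,0,0],"grip":[0.03,0.03,0.04,0.04,0.04,0.04,0.04,0.04]}'
python3 - <<'E'
from h import *
c=cam("wrist");cv2.imwrite("pics/w20.png",c["frame"]);s=bot.sense();print(s["q"].round(2))
a=lambda d:np.degrees(np.arctan2(d[1],d[0]))
for k in blobs(c,(45,100,60),(85,255,255),10): print("green",cv2.boundingRect(k),plane_rect(c,k,.062))
x,y=map(int,proj(c,(.4453,.0915,.104)));print(x,y)
roi=(x-30,y-30,x+30,y+30)
for lo in((0,0,120),(0,0,150)):
  for k in blobs(c,lo,(180,60,255),8,roi=roi): 
    print("white",cv2.boundingRect(k),plane_rect(c,k,.104),plane_rect(c,k,.062))
g=cv2.cvtColor(c["frame"],cv2.COLOR_BGR2GRAY)
for v in range(y-36,y+30,3): print(" ".join("%3d"%q for q in g[v,x-36:x+60:3]))
E
```

```text
time_s: 60.0
eef_pos: [0.4468, 0.0913, 0.0672]
wrist_force: [4.9, 1.3, -4.6]
finger_gap: 0.013
time_s: 61.0
eef_pos: [0.4453, 0.0919, 0.1813]
eef_rot: [0.015, 0.746, 0.665, 0.015]
wrist_force: [-0.2, -0.8, -0.1]
finger_gap: 0.0401
[ 0.1  -0.3   1.96 -0.01  1.44  0.21]
green (294, 266, 7, 7) [ 4.1400e-01  8.0000e-03  6.3740e+00  6.2240e+00 -3.7299e+01]
green (313, 145, 7, 17) [ 0.448  0.128 15.154  5.716 83.263]
318 202
white (318, 176, 4, 26) [ 0.447  0.103 21.503  2.535 83.209] [ 0.448  0.093 25.368  2.99  83.209]
white (312, 172, 36, 60) [ 0.455  0.09  52.293 30.6   82.884] [4.5700e-01 7.7000e-02 6.1691e+01 3.6099e+01 8.2885e+01]
white (288, 172, 13, 37) [ 0.422  0.107 32.64   9.295 64.639] [ 0.418  0.097 38.506 10.966 64.639]
white (318, 176, 3, 25) [ 0.447  0.104 20.621  1.688 83.316] [ 0.447  0.093 24.327  1.991 83.316]
white (313, 172, 35, 60) [ 0.461  0.087 58.533 24.431 62.597] [ 0.464  0.073 69.052 28.822 62.597]
white (288, 172, 13, 24) [ 0.423  0.113 22.024  8.665 55.204] [ 0.419  0.104 25.983 10.222 55.204]
155 181 178 181 180 181 182 182 178 171 131 100 146 139 152 171 1
[... 2050 characters left out ...]
 132 174 174 174 175 174 168 128 116 145 154 113 111 110 106
 85 111 115 116 117 115 115 119 111  81  39  37  35  36  39  68 160 172 176 175 174 174 174 140 112 112 107 113 112 112 109  79
 89  77 108 116 115 116 113 119 116 112  54  42  39  37  36 111 171 172 175 175 174 173 147 111 110 115 112 111 112 109  81  73
 82  77  77 106 114 117 115 118 115 111  53  32  38  40  36 121 173 173 175 175 171 133 109 113 114 113 113 110 111  92  76  75
 91  76  77  78  89 112 112 119 117 112  68  37  39  36  43 137 174 171 173 154 127 109 111 111 112 113 114 109  94  76  76  75
 80  76  77  78  77  79  92 112 115 112 124 139 147 146 153 171 167 145 122 113 156 113 110 112 112 110 113  92  78  76  76  74
```

Pointer now at 83.2°, green mark at 83–86°: within about 2 mm at the scale. Now the slide: push along +y (tool x) with closed fingers.

```bash
python3 -m handwheel '{"offset":[[-0.03,0,0],[-0.06,0,0],[-0.1,0,0],[-0.1,0,0],[-0.1,0,0],[-0.1,0,0],[-0.1,0,0],[-0.1,0,0]],"roll":[0,0,0,0,0,0,0,0],"grip":[0,0,0,0,0,0,0,0]}'
python3 - <<'E'
from h import *
c=cam("wrist");cv2.imwrite("pics/w21.png",c["frame"])
for n,lo,hi in(("red",(0,120,90),(8,255,255)),("red2",(172,120,90),(180,255,255)),("green",(45,100,60),(85,255,255))):
  for q in blobs(c,lo,hi,15): print(n,cv2.boundingRect(q),plane_rect(c,q,.068),plane_rect(c,q,.062)[:2])
print(move_to((.435,-.040,.08)),move_to((.435,-.040,.05)))
E
```

```text
time_s: 62.05
eef_pos: [0.4327, -0.0071, 0.1787]
eef_rot: [0.014, 0.746, 0.666, 0.014]
wrist_force: [0.8, 0.0, 0.1]
finger_gap: -0.0001
red (229, 317, 8, 9) [ 0.326 -0.139 10.107  7.206 40.022] [ 0.324 -0.144]
red (294, 199, 7, 7) [ 4.1200e-01 -1.5000e-02  5.8420e+00  5.6690e+00 -7.2041e+01] [ 0.411 -0.016]
red (313, 194, 19, 6) [ 4.3600e-01 -1.2000e-02  1.7366e+01  4.9980e+00 -7.1230e+00] [ 0.436 -0.014]
green (293, 175, 8, 7) [4.1400e-01 9.0000e-03 6.1310e+00 5.9980e+00 3.8067e+01] [0.414 0.008]
green (314, 23, 8, 20) [ 0.448  0.128 14.114  5.797 83.423] [0.449 0.13 ]
([array([-0.0325,  0.0021,  0.0988])], 'q6', np.float64(-0.02), 'jawyaw', np.float64(-6.5), 'tilt', array([ 0.04 , -0.003, -0.999])) ([array([-0.0326,  0.0009,  0.1288])], 'q6', np.float64(-0.02), 'jawyaw', np.float64(-6.5), 'tilt', array([ 0.04 , -0.003, -0.999]))
```

```bash
python3 -m handwheel '{"offset":[[-0.0325,0,0.0],[-0.0325,0,0.03],[-0.0325,0,0.06],[-0.0325,0,0.09],[-0.0325,0,0.11],[-0.0325,-0.001,0.12],[-0.0325,-0.001,0.1275],[-0.0325,-0.001,0.1275]],"roll":[0,0,0,0,0,0,0,0],"grip":[0,0,0,0,0,0,0,0]}'
python3 -m handwheel '{"offset":[[0.004,0,0],[0.008,0,0],[0.012,0,0],[0.016,0,0],[0.019,0,0],[0.022,0,0],[0.024,0,0],[0.024,0,0]],"roll":[0,0,0,0,0,0,0,0],"grip":[0,0,0,0,0,0,0,0]}'
```

```text
time_s: 63.1
eef_pos: [0.4332, -0.0397, 0.0513]
eef_rot: [0.014, 0.746, 0.666, 0.014]
wrist_force: [-0.5, -0.2, 0.7]
finger_gap: -0.0003
time_s: 64.1
eef_pos: [0.4358, -0.0155, 0.0512]
eef_rot: [0.014, 0.746, 0.666, 0.014]
wrist_force: [-0.3, -1.0, 0.6]
finger_gap: -0.0003
```

```bash
python3 -m handwheel '{"offset":[[0.001,0,0],[0.002,0,0],[0.003,0,0],[0.004,0,0],[0.004,0,0],[0.004,0,0],[0.004,0,0],[0.004,0,0]],"roll":[0,0,0,0,0,0,0,0],"grip":[0,0,0,0,0,0,0,0]}'
python3 -m handwheel '{"offset":[[-0.01,0,0],[-0.01,0,-0.03],[-0.01,0,-0.08],[-0.01,0,-0.12],[-0.01,0,-0.12],[-0.01,0,-0.12],[-0.01,0,-0.12],[-0.01,0,-0.12]],"roll":[0,0,0,0,0,0,0,0],"grip":[0,0,0,0,0,0,0,0]}'|grep pos
python3 - <<'E'
from h import *
c=cam("wrist");cv2.imwrite("pics/w22.png",c["frame"])
for n,lo,hi in(("red",(0,120,90),(8,255,255)),("green",(45,100,60),(85,255,255))):
  for q in blobs(c,lo,hi,15): print(n,cv2.boundingRect(q),plane_rect(c,q,.068),plane_rect(c,q,.062)[:2])
E
```

```text
time_s: 65.1
eef_pos: [0.4362, -0.0123, 0.0512]
eef_rot: [0.014, 0.746, 0.666, 0.013]
wrist_force: [-0.5, -5.5, 0.4]
finger_gap: 0.0001
eef_pos: [0.4296, -0.0217, 0.1698]
red (295, 186, 8, 7) [ 0.412 -0.014  6.453  5.693 -7.066] [ 0.412 -0.016]
red (314, 166, 21, 6) [ 4.3700e-01  2.0000e-03  1.8136e+01  4.5780e+00 -6.9060e+00] [0.438 0.001]
green (294, 161, 8, 8) [ 4.1400e-01  8.0000e-03  6.3200e+00  5.7890e+00 -5.2455e+01] [0.414 0.007]
green (316, 0, 9, 15) [ 0.449  0.129  9.6    6.281 84.113] [0.449 0.131]
```

Ridge travelled 14 mm, from y = −0.012 to +0.002, and stayed after withdrawal: on. Raising the arm clear and running final checks.

```bash
python3 -m handwheel '{"offset":[[-0.04,0,-0.03],[-0.09,0,-0.06],[-0.14,0,-0.09],[-0.18,0,-0.1],[-0.2,0,-0.1],[-0.2,0,-0.1],[-0.2,0,-0.1],[-0.2,0,-0.1]],"roll":[0,0,0,0,0,0,0,0],"grip":[0,0,0,0,0,0,0,0]}'
python3 - <<'E'
from h import *
from scipy.optimize import least_squares
t=cam("top");c=cam("wrist");cv2.imwrite("pics/top9.png",t["frame"]);cv2.imwrite("pics/w23.png",c["frame"])
m=cv2.inRange(cv2.cvtColor(t["frame"],cv2.COLOR_BGR2HSV),np.array((0,0,140)),np.array((180,40,255)));m[:,:255]=0;m[:,350:]=0;m[:105]=0;m[205:]=0
m=cv2.morphologyEx(m,cv2.MORPH_OPEN,np.ones((7,7)));k=max(cv2.findContours(m,0,1)[0],key=cv2.contourArea)
H=cv2.convexHull((np.array([onz(t,*p[0],.116)[:2] for p in k])*1000).astype(np.float32))
print("cover top",cv2.minEnclosingCircle(H))
z0=cv2.imread("pics/top0.png");t0=dict(t);t0["frame"]=z0
for n,f in(("start",t0),("now",t)):
  for q in blobs(f,(105,120,30),(130,255,255),30,roi=(165,195,210,235)): print(n,"blue",plane_rect(f,q,.03))
  for q in blobs(f,(0,0,150),(180,70,255),30,roi=(172,150,241,235)): print(n,"white on board",plane_rect(f,q,.03))
d=cv2.absdiff(z0,t["frame"]).max(2);
for nm,(x0,y0,x1,y1) in dict(spatula=(215,112,262,142),rib=(375,115,415,140),cup=(368,248,400,282),brush=(212,242,258,302)).items(): print(nm,(d[y0:y1,x0:x1]>60).mean().round(3))
E
```

```text
time_s: 67.15
eef_pos: [0.4035, -0.2192, 0.2696]
eef_rot: [0.013, 0.745, 0.666, 0.013]
wrist_force: [0.3, 0.6, 0.1]
finger_gap: 0.0
cover top ((597.7198486328125, 33.12535095214844), 129.03512573242188)
start blue [  0.456   0.36   63.487  11.586 -89.307]
start white on board [ 0.462  0.261 75.229 26.14  84.936]
start white on board [  0.525   0.367  75.797  26.585 -89.313]
start white on board [  0.594   0.273  75.126  26.924 -79.975]
now blue [  0.455   0.36   63.487  14.475 -89.308]
spatula 0.0
rib 0.0
cup 0.041
brush 0.0
```

```bash
python3 - <<'E'
from h import *
from scipy.optimize import least_squares
t=cam("top")
m=cv2.inRange(cv2.cvtColor(t["frame"],cv2.COLOR_BGR2HSV),np.array((0,0,170)),np.array((180,40,255)));m[:,:255]=0;m[:,350:]=0;m[:105]=0;m[205:]=0
k=max(cv2.findContours(m,0,1)[0],key=cv2.contourArea)
Q=np.array([onz(t,*p[0],.116)[:2] for p in k])*1000
f=least_squares(lambda a:np.hypot(Q[:,0]-a[0],Q[:,1]-a[1])-a[2],[612,30,108],loss="cauchy");r=abs(f.fun)
print(f.x,(r<2).mean(),len(Q))
bot.close_job();print(bot.sense()["time_s"])
E
```

```text
[612.58728441  31.13946068 106.13325697] 0.9722222222222222 216
the job is handed in; nothing more can be done
the job is handed in; nothing more can be done
```

I carried out all five steps in order and handed the job in at about 67 s, but one force reading may have cost the run. No verdict was reported.

**Possible failure:** the wrist read 119.6 N (limit 120) while I lowered the second rest into the bowl. If that was the gripper's body on the stud, which is my best guess, it broke the 40 N body limit.

- **Rests:** all three white rests went into the bowl. I saw two lying flat there. The third I released over the bowl and did not picture afterwards. One rest had been knocked aside on the board and I measured it again before gripping it. The board held no white rests at the end, and the blue rest was within 1 mm of its start.
- **Cover:** it is down over the stud and looks flat in the pictures. The last wrist measurement put its centre within 0.5 mm of the stud axis. The last top view gave (0.6126, 0.0311), which is 3 mm off. That camera read x 2–4 mm low throughout.
- **Wing nut:** I turned it about 371° clockwise with one regrip. Torque rose from 0.04 to 0.42 N·m at the end, so I take it as snug. I could not read the joint itself.
- **Speed knob:** I turned it about 81°. The pointer reads 83.2° and the green mark 83–86°, so it is roughly 2 mm off at most, against 4.8 mm allowed.
- **Power slide:** the ridge moved 14 mm and stayed there after I withdrew, so it is on.
- **Bystanders:** spatula, rib and brush are unchanged in the top view. A 4% pixel change near the cup is probably the arm's shadow, which I did not confirm.

The fingertips were 14 mm behind the reported TCP, not ahead as stated. That made the first grasp miss, and I found it by touching the board, then corrected every later grasp. The tool's tilt had also crept up to about 0.04 rad by the end.

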